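# Slide a copper plate off the ink stone and seat it in the press register

### The arm

A 6-joint arm with a two-finger parallel gripper is mounted at the origin on the work surface. World frame = base frame: x ahead of the robot, y to its left, z up, the work surface at z = 0. Lengths are in m, angles in rad, forces in N, time in s.
With the tool pointing down it reaches from about 0.35 to 0.975 m from the base axis. Payload 4.9 kg.
Tool frame: the origin (TCP) lies midway between the tips of the shut fingers; the grasp point (between the pads) lies 19 mm behind it; x points along the fingers, z is the direction in which the jaws open and shut, and the axes are right-handed (so a half turn about x gives the same grasp; the last joint's range is limited). The gripper opens to 85 mm and grips with 20 to 120 N. Pads are 22 mm wide; open, the fingers measure 114 mm over their backs; the gripper's body (76 mm by 85 mm) begins 54 mm behind the grasp point. The pads swing forward as they close: fully open they stand 13 mm farther back than shut.
Start: joints at [-1.347, 0.053, 1.613, -0, 1.476, -0.119], TCP at [0.21, -0.589, 0.194] pointing down, gripper open.
Joint ranges: [-3.01, 3.01], [-1.01, 2.22], [0.06, 2.58], [-1.02, 4.17], [0.09, 2.62], [-3.14, 3.14]. Speed limits (rad/s): [2.57, 2.57, 3.14, 3.14, 3.14, 3.14].

### API

Orientations are given as a unit quaternion [w, x, y, z].
In Python, from plant import state, cams, workorder, nets gives the robot as it stands.
- The arm moves only by the tool play_rows, never from a script. Its argument "motion" is a list of rows, each a list of 3 entries, a list of its own where there are three numbers: the closure, from -1 (fully open) to 1 (shut), then the shift along the world's x, y, z in m, then the turn about the world's z in rad. A call has 1 to 5 rows; each row is the pose to reach, as a shift and turn from the pose commanded when the call began; what a row does not reach only later rows make up. A row lasts 1/10 s, in which the tool goes at most 50 mm and 8.59 degrees, less where a joint would pass 70% of its speed; a pose out of reach is approached as far as the arm can. A call with a gripper value outside its range is refused whole. The fingers move at their own pace and stop on an object; the grip force is fixed at half the most. Time passes only in rows, so rows that repeat a pose let the fingers close. It gives the time, the measured TCP pose, the force and the opening at its end, in the units of the state.
- state(): the state, without advancing time (a new reading comes with each control period).
- cams.grab_frame(name): name is "side" or "top" or "wrist"; returns (picture, depth): 480x640x3 uint8, red, green, blue; 480x640 float32, m along the optical axis (not along the pixel's ray), 0 where there is no reading.
- cams.camera_info(name): a dict with "K" (3x3 intrinsics, pixels), "rvec" (rotation vector, rad) and "tvec" (3), from world to camera coordinates, as OpenCV has them. Camera axes: x right, y down, z forward; pixel columns grow to the right and rows downward; lengths in m; the calibration is good to about 2 mm. The wrist camera is an equidistant fisheye: a pixel r from the principal point sees the ray r / f radians off the axis. A picture is of the moment at which its call begins: read the wrist's pose just before it. camera_info takes no time and is no camera call; for the wrist camera it gives the pose at the moment of the call.
- workorder.job_done(): hands the job in, once; it reports no verdict.
Trained networks look in the newest picture that a camera, given by its name, has taken for a name from the list of things; names that differ only in an ending like _2 or _b are one class to them, and where a whole thing is asked for, a point or a joint stands for the part that bears it (a point fixed in the world has none). Each returns a list of dicts, best first, with "score" (0 to 1); they miss things now and then, are a little off and sometimes report something else, mostly with a low value. They report only what shows in the picture. A call takes as long as a camera call. They do not tell look-alikes from the thing itself.
- nets.recognise(camera, target): "at" ([x, y, z] in m, in world coordinates, good to about 4 mm: the middle of the surface that is visible of it).
- nets.landmark_of(camera, target): "at" ([x, y, z] in m, in world coordinates, good to about 4 mm: a listed point, or the origin of a listed thing).
The state is a dict: "time": time; "joint_pos": joint angles; "joint_vel": joint speeds; "joint_efforts": joint torques, N m; "tool_pos": TCP position; "tool_rot": TCP orientation; "contact_force": force on the tool from outside, world axes, zero at the start; "ft_torque": the same for the moment, N m; "gripper_width": opening from 0.0 (shut) to 1.0 (fully open).
Only numpy, scipy, OpenCV 4.12 (cv2) and the standard library are available. Lean on these libraries where they do the work, as an engineer would, in place of code of your own. Each camera call takes 0.05 s, during which the arm holds its last target.

### The job

Get the thin copper plate ready on the etching press for a pressure test. It is too thin to pick up flat: with light fingertip pressure slide it over the stone to the edge facing away from the press until about a third of it sticks out, then grip it by that overhanging end, carry it across and lay it softly in the register on the press bed, and slide it fully home against the end stop. Press lightly all the time, keep the fingers from scraping the stone, and leave everything else where it is.

Things in the scene. Friction and masses are not known exactly. Their poses are not given: they have to be found in the camera images.
- plate: The plate to move: plain copper, flat, 60 mm wide (its x), 140 mm long (its y), 2.5 mm thick, about 0.19 kg. Origin: centre of its underside, z up. Starts flat on the stone, its y roughly along the stone's y, its +y end 30 to 85 mm short of the stone's +y edge. Hard on hard: touch down at 2 to 3 mm/s; 5 to 10 N of fingertip pressure slides it, over 20 N marks it.
- plate_end (a point): Middle of the plate's +y end, at its upper face (70 mm from the plate's middle): the end that must come out over the stone's edge and be gripped.
- plate_far_end (a point): Middle of the plate's -y end, at its upper face: the end that must come up against the end stop of the register.
- stone: Ink stone: a fixed grey slab, 240 mm (x) by 260 mm (y), its top 62 to 70 mm above the bench. Origin: under its middle, 70 mm below the top face. Its +y side faces away from the press. Copper slides on it with a friction coefficient of about 0.25 to 0.35; rubber fingertips grip the copper better.
- stone_edge (a point): Middle of the stone's top edge on the side facing away from the press (the stone's +y side), at the top face.
- press: Table-top etching press, fixed. Flat steel bed, 14 mm thick, 240 mm wide (x), top 90 mm above the bench, nothing under its free end, which lies 76 mm to the +y side of the origin. Green side frames and rollers, 0.33 m high, start 250 mm to the -y side. Origin: on the bench, under the register's middle; +y points from the rollers to the bed's free end, towards the stone.
- register (a point): Middle of the register, on the bed's top face; axes as the press. The register is a frame of aluminium strips, open towards +y: side strips 5 mm high and 66 mm apart (3 mm play each side of the plate), ending 60 mm to the +y side, and an end stop 6 mm high, its face 70 mm to the -y side. A plate fully home has its middle over this point and its +y end 6 mm inside the bed's end.
- bed_end (a point): Middle of the top edge of the bed's free end, 76 mm to the +y side of the register's middle.
- ink_knife: Ink knife lying along the far (+x) side of the stone: 220 mm long along its x, 24 mm wide, 16 mm high, dark wooden handle and steel blade. Origin under its middle. Leave alone.
- brayer: Hand roller (brayer) lying on the bench beyond the stone: black 100 mm roller, wooden handle, 36 mm high. Leave alone.
- ink_can: Metal ink can on the bench beyond the stone, 92 mm across, 70 mm high. Leave alone.
- loupe: Folding magnifier on the bench between can and brayer, 44 mm square, 57 mm high. Leave alone.
- tape_roll: Roll of tape lying flat on the bench beyond the stone's +y side, 96 mm across, 22 mm high. Leave alone.
- lino_block: Mounted lino block, 100 x 75 x 26 mm, on the bench beyond the stone's +y side. Leave alone.
- burnisher: Burnisher with a wooden handle, about 185 mm long, 19 mm high, lying on the bench left of the stone. Leave alone.
Things that resemble listed ones, but are neither listed nor needed, are in the scene too. Of the things like the plate, leave any that is green; of the rest the larger one is meant.

How it is judged:
On the way, in this order (a step that is already met when the one before it is completed fails the run):
1. The plate lies flat on the stone with its end at least 25 mm out over the edge facing away from the press (y of plate_end in the frame of stone above 0.155 m and angle between plate's own z axis and vertical below 0.06 rad and z of plate in the frame of stone between 0.067 and 0.073 m), for 0.2 s.
2. The plate is gripped by the end and lifted clear of the stone (z of plate in the frame of stone above 0.085 m and contact force between plate and stone below 0.1 N and contact force between the fingers and plate above 2 N), for 0.2 s.
At the end, for the whole second after the job is handed in: The plate lies flat on the bed between the side strips of the register (middle within 5 mm of the register's middle line, within 0.09 rad), its far end within 2.5 mm of the end stop, released and at rest (y of plate_far_end in the frame of register between -0.0725 and -0.0675 m and x of plate in the frame of register between -0.005 and 0.005 m and z of plate in the frame of register between -0.002 and 0.002 m and angle between plate's own z axis and vertical below 0.03 rad and angle between the y axis of plate and the y axis of register, either way round below 0.09 rad and linear speed of plate below 0.01 m/s); the robot touches nothing.
It fails at once if The plate is pressed on the stone with more than 20 N (contact force between plate and stone above 20 N).
It fails at once if The plate is pressed, dropped or driven against the press with more than 20 N (contact force between plate and press above 20 N).
It fails at once if The fingers scrape the stone (more than 3 N) (contact force between the fingers and stone above 3 N).
It fails at once if Something else is moved by more than 15 mm (distance of any of ink_knife, brayer, ink_can, loupe, tape_roll, lino_block, burnisher from where it was at the start of the episode above 0.015 m).
It also fails if it takes over 72 s, if anything falls off the work surface, if the arm or the gripper's body presses on something with over 40 N, if the wrist force passes 120 N, or if a joint passes its speed limit or range.

## Working session

There is one attempt and no reset: what is moved stays moved. The work goes in short steps, Python scripts to look and compute and a tool call to move; the robot and the scene stay as the last step left them, time stands still between calls to the robot, and variables do not carry over. Pictures are saved under pics/ and viewed, and the job is handed in when it is done.

Besides the shell and the picture viewer there is one more tool, called after "Call:" in YAML: its name, and indented under it one key for each argument. play_rows: Moves the arm, as the interface text tells. Its arguments: {"type":"object","properties":{"motion":{"type":"array","items":{"type":"array"}}},"required":["motion"]}

```bash
mkdir -p pics; cat > h.py <<'E'
import numpy as np, cv2
from plant import state, cams, workorder, nets
def grab(cam,name):
    p,d=cams.grab_frame(cam); cv2.imwrite(f'pics/{name}.png',p[:,:,::-1]); np.save(f'{name}.npy',d); return p,d
def proj(cam,P):
    i=cams.camera_info(cam); R=cv2.Rodrigues(np.array(i['rvec'],float))[0]; t=np.array(i['tvec'],float).ravel()
    c=np.atleast_2d(P)@R.T+t; K=np.array(i['K']); u=c@K.T; return u[:,:2]/u[:,2:]
def unproj(cam,d,uv):
    i=cams.camera_info(cam); R=cv2.Rodrigues(np.array(i['rvec'],float))[0]; t=np.array(i['tvec'],float).ravel(); K=np.array(i['K'])
    o=[]
    for u,v in uv:
        z=d[int(v),int(u)]; o.append(R.T@(z*(np.linalg.inv(K)@[u,v,1])-t))
    return np.array(o)
def rayz(cam,uv,z):
    i=cams.camera_info(cam); R=cv2.Rodrigues(np.array(i['rvec'],float))[0]; t=np.array(i['tvec'],float).ravel(); K=np.array(i['K'])
    C=-R.T@t; o=[]
    for u,v in uv:
        r=R.T@(np.linalg.inv(K)@[u,v,1]); o.append(C+r*(z-C[2])/r[2])
    return np.array(o)
E
python3 - <<'E'
from h import *
np.set_printoptions(precision=4,suppress=True)
print(state())
for c in ['top','side']:
    grab(c,c+'0')
    i=cams.camera_info(c);R=cv2.Rodrigues(np.array(i['rvec'],float))[0];print(c,-R.T@np.array(i['tvec']).ravel(),i['K'])
    for t in ['plate','plate_end','plate_far_end','stone','stone_edge','press','register','bed_end']:
        print(t,[(np.round(r['at'],4),round(r['score'],2)) for r in nets.landmark_of(c,t)][:4])
E
```

```text
{'time': 0.0, 'joint_pos': array([-1.347 ,  0.0534,  1.6143, -0.    ,  1.476 , -0.119 ]), 'joint_vel': array([ 0.0002,  0.0006, -0.001 ,  0.0018,  0.0001, -0.0004]), 'joint_efforts': array([  0.0017, -39.3679, -37.0178,  -0.    ,   0.007 ,   0.    ]), 'tool_pos': array([ 0.2099, -0.5879,  0.1928]), 'tool_rot': array([ 0.5774,  0.4079,  0.5785, -0.4069]), 'contact_force': array([-0.256 , -0.3766,  0.4495]), 'ft_torque': array([ 0.0354, -0.0403, -0.0041]), 'gripper_width': 0.9991679423453266}
top [0.3516 0.1935 1.1038] [[457.4008   0.     322.869 ]
 [  0.     457.4008 236.8504]
 [  0.       0.       1.    ]]
plate [(array([0.4961, 0.1722, 0.0683]), 0.86), (array([ 0.2806,  0.3445, -0.0003]), 0.82), (array([ 0.3038,  0.1829, -0.0015]), 0.62)]
plate_end [(array([0.4823, 0.2429, 0.0725]), 0.95), (array([0.23  , 0.2868, 0.0018]), 0.89), (array([ 0.3276,  0.2213, -0.0001]), 0.83), (array([0.7713, 0.1275, 0.0027]), 0.34)]
plate_far_end [(array([0.3177, 0.3963, 0.0042]), 0.86), (array([0.5083, 0.1007, 0.073 ]), 0.73), (array([0.5106, 0.2963, 0.0697]), 0.64), (array([0.2767, 0.146 , 0.0022]), 
[... 513 characters left out ...]
1.7261]
 [  0.       0.       1.    ]]
plate [(array([0.3023, 0.1838, 0.0033]), 0.96), (array([0.4974, 0.1778, 0.0688]), 0.75), (array([0.2782, 0.339 , 0.0003]), 0.56)]
plate_end [(array([0.4838, 0.2445, 0.0703]), 0.73), (array([0.234 , 0.2905, 0.0015]), 0.71), (array([0.3264, 0.2227, 0.0029]), 0.64)]
plate_far_end [(array([0.5063, 0.107 , 0.074 ]), 0.93), (array([0.3233, 0.4009, 0.0011]), 0.85)]
stone [(array([ 0.5244,  0.1659, -0.0008]), 0.88), (array([0.5089, 0.294 , 0.0708]), 0.54)]
stone_edge [(array([0.5116, 0.2963, 0.071 ]), 0.8), (array([0.4849, 0.2441, 0.0718]), 0.44)]
press []
register [(array([ 0.5037, -0.1413,  0.0918]), 0.81)]
bed_end [(array([ 0.4985, -0.0723,  0.0893]), 0.58)]
```

View pics/top0.png

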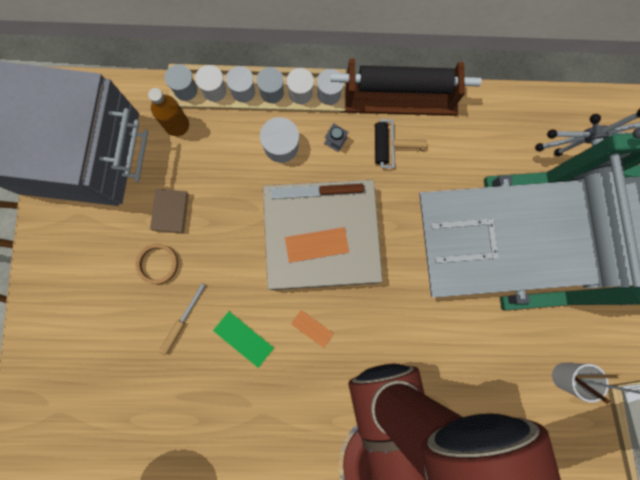

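View pics/side0.png

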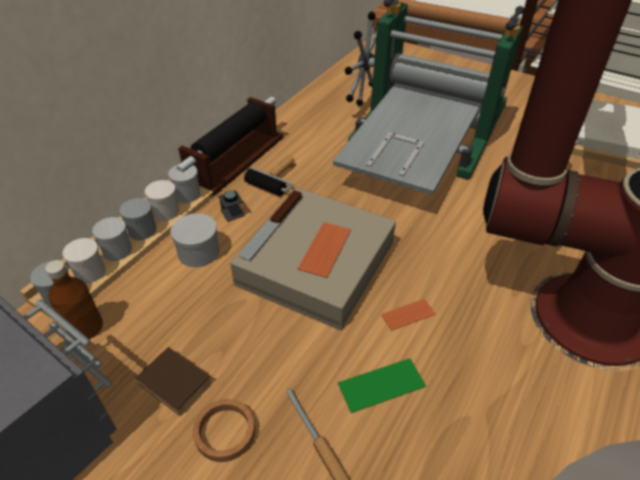

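```bash
python3 - <<'E'
from h import *
np.set_printoptions(precision=4,suppress=True)
p=cv2.imread('pics/top0.png');d=np.load('top0.npy')
hsv=cv2.cvtColor(p,cv2.COLOR_BGR2HSV)
m=((hsv[...,0]<14)&(hsv[...,1]>140)&(hsv[...,2]>120)).astype(np.uint8); mm=np.zeros_like(m);mm[180:295,262:385]=m[180:295,262:385]
c=max(cv2.findContours(mm,0,2)[0],key=cv2.contourArea);r=cv2.minAreaRect(c);print(r)
P=unproj('top',d,np.argwhere(mm>0)[:,::-1]);print('plate z',np.median(P[:,2]),np.percentile(P[:,2],[5,95]))
print(rayz('top',cv2.boxPoints(r),0.0715))
print('stone z',unproj('top',d,[(280,210),(275,270),(365,265),(370,215),(300,275)])[:,2])
print('bed z',unproj('top',d,[(435,200),(435,280),(530,200),(540,280),(470,240)])[:,2])
cv2.imwrite('pics/c1.png',cv2.resize(p[170:300,255:390],None,fx=5.9,fy=4.6,interpolation=2) if 0 else cv2.resize(p[170:300,255:390],None,fx=4.5,fy=4.5,interpolation=2))
cv2.imwrite('pics/c2.png',cv2.resize(p[175:305,415:545],None,fx=4.5,fy=4.5,interpolation=2))
E
```

```text
((316.58111572265625, 244.4864959716797), (24.166648864746094, 59.18362808227539), 80.53767395019531)
plate z 0.07191909764814203 [0.0689 0.0751]
[[0.5073 0.2473 0.0715]
 [0.5323 0.1142 0.0715]
 [0.4773 0.1048 0.0715]
 [0.453  0.237  0.0715]]
stone z [0.0697 0.0719 0.0712 0.0701 0.0699]
bed z [0.0877 0.0884 0.0872 0.0893 0.0885]
```

View pics/c1.png

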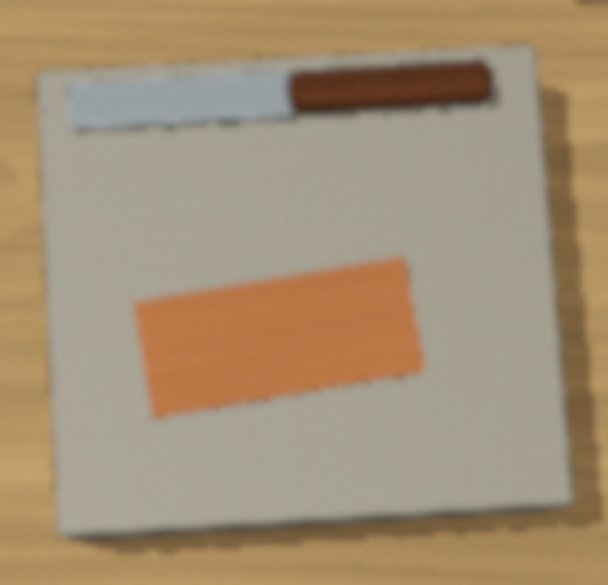

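View pics/c2.png

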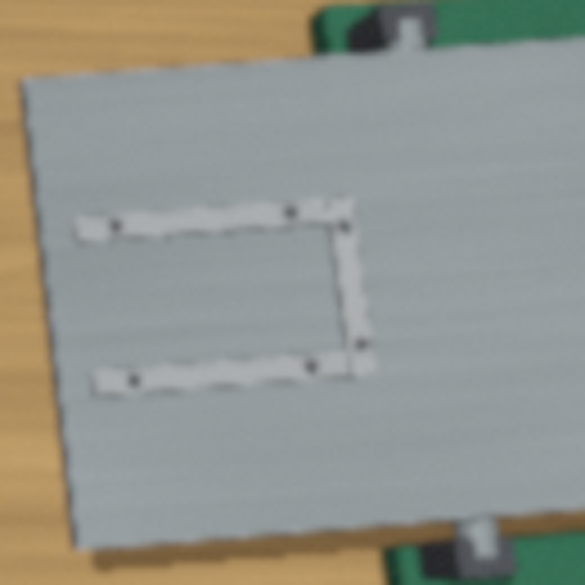

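```bash
python3 - <<'E'
from h import *
from scipy.spatial.transform import Rotation as Ro
np.set_printoptions(precision=4,suppress=True)
q=state()['tool_rot'];print(Ro.from_quat(np.r_[q[1:],q[0]]).as_matrix())
f=lambda L,o:[(u/4.5+o[0],v/4.5+o[1]) for u,v in L]
S=rayz('top',f([(38,72),(535,47),(572,498),(60,530)],(255,170)),.07);print('stone',S, np.linalg.norm(S-np.roll(S,-1,0),axis=1),S.mean(0))
v=S[0]-S[1]+S[3]-S[2];print('stone yaw',np.degrees(np.arctan2(-v[0],v[1])))
Pl=rayz('top',f([(135,301),(405,258),(424,371),(153,417)],(255,170)),.0725);print('plate',Pl,np.linalg.norm(Pl-np.roll(Pl,-1,0),axis=1),Pl.mean(0))
v=Pl[0]-Pl[1]+Pl[3]-Pl[2];print('yaw',np.degrees(np.arctan2(-v[0],v[1])))
B=rayz('top',f([(22,79),(77,548)],(415,175)),.09);print('bed end',B,B.mean(0))
v=B[0]-B[1];yaw=np.arctan2(v[1],v[0]);print('yaw',np.degrees(yaw), 'reg', B.mean(0)-.076*np.array([-np.sin(yaw),np.cos(yaw),0]))
Rg=rayz('top',f([(77,240),(335,225),(347,354),(93,370)],(415,175)),.095);print('reg',Rg,np.linalg.norm(Rg-np.roll(Rg,-1,0),axis=1))
E
```

```text
[[ 0.      0.9418  0.3361]
 [-0.0001  0.3361 -0.9418]
 [-1.     -0.      0.0001]]
stone [[0.6272 0.3012 0.07  ]
 [0.6461 0.0441 0.07  ]
 [0.4124 0.0264 0.07  ]
 [0.3928 0.2827 0.07  ]] [0.2577 0.2343 0.257  0.2351] [0.5196 0.1636 0.07  ]
stone yaw 4.290392068436868
plate [[0.5084 0.2482 0.0725]
 [0.533  0.1115 0.0725]
 [0.4752 0.1016 0.0725]
 [0.4497 0.2377 0.0725]] [0.1389 0.0586 0.1385 0.0596] [0.4916 0.1747 0.0725]
yaw 10.396698659808274
bed end [[ 0.614  -0.0588  0.09  ]
 [ 0.3773 -0.0814  0.09  ]] [ 0.4956 -0.0701  0.09  ]
yaw 5.459128153475747 reg [ 0.5029 -0.1457  0.09  ]
reg [[ 0.5304 -0.0837  0.095 ]
 [ 0.5404 -0.215   0.095 ]
 [ 0.4751 -0.2183  0.095 ]
 [ 0.465  -0.0901  0.095 ]] [0.1317 0.0655 0.1285 0.0657]
```

Call:
play_rows:
  motion:
    - [-1,[0,0,0.05],0]
    - [-1,[0,0,0.1],0]
    - [-1,[0,0,0.15],0]
    - [-1,[0,0,0.2],0]
    - [-1,[0,0,0.25],0]

```text
time: 1.4
tool_pos: [0.21, -0.5882, 0.4464]
tool_rot: [0.578, 0.407, 0.578, -0.408]
contact_force: [-1.0, -1.6, -0.5]
gripper_width: 0.999
```

Call:
play_rows:
  motion:
    - [-1,[0.018,0.045,0],0.14]
    - [-1,[0.036,0.09,0],0.28]
    - [-1,[0.054,0.135,0],0.42]
    - [-1,[0.072,0.18,0],0.56]
    - [-1,[0.09,0.225,0],0.7]

```text
time: 1.9
tool_pos: [0.3004, -0.3618, 0.4442]
tool_rot: [0.683, 0.183, 0.683, -0.183]
contact_force: [0.7, -0.6, 0.1]
gripper_width: 0.996
```

Call:
play_rows:
  motion:
    - [0,[0.018,0.045,0],0.14]
    - [0,[0.036,0.09,0],0.28]
    - [0,[0.054,0.135,0],0.42]
    - [0,[0.072,0.18,0],0.56]
    - [0,[0.09,0.225,0],0.71]

```text
time: 2.4
tool_pos: [0.3902, -0.1367, 0.4444]
tool_rot: [0.704, -0.066, 0.704, 0.066]
contact_force: [0.5, -0.4, -0.1]
gripper_width: 0.5
```

```bash
python3 - <<'E'
from h import *
np.set_printoptions(precision=4,suppress=True)
i=cams.camera_info('wrist');print(i); 
import pickle; 
p,d=grab('wrist','w1'); pickle.dump(i,open('w1.pkl','wb'))
E
```

```text
{'K': array([[371.6483,   0.    , 317.1687],
       [  0.    , 371.6483, 242.456 ],
       [  0.    ,   0.    ,   1.    ]]), 'rvec': array([-2.7959, -0.2635, -0.0457]), 'tvec': array([-0.3582, -0.3195,  0.5487])}
```

View pics/w1.png

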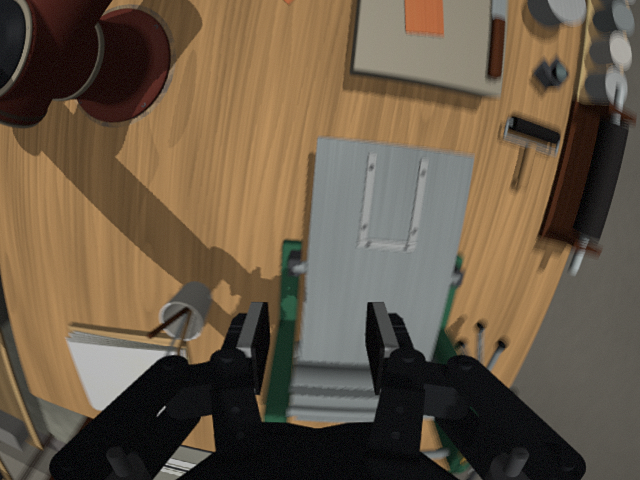

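```bash
cat >> h.py <<'E'
def wray(i,uv,z):
    R=cv2.Rodrigues(np.array(i['rvec'],float))[0]; t=np.array(i['tvec'],float).ravel(); K=np.array(i['K']);C=-R.T@t
    n=cv2.fisheye.undistortPoints(np.array(uv,float).reshape(-1,1,2),K,np.zeros(4)).reshape(-1,2)
    o=[]
    for a,b in n:
        r=R.T@np.array([a,b,1]); o.append(C+r*(z-C[2])/r[2])
    return np.array(o)
E
python3 - <<'E'
from h import *
p=cv2.imread('pics/w1.png'); cv2.imwrite('pics/c3.png',cv2.resize(p[125:265,290:490],None,fx=4,fy=4,interpolation=2))
E
```

```text
(no output)
```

View pics/c3.png

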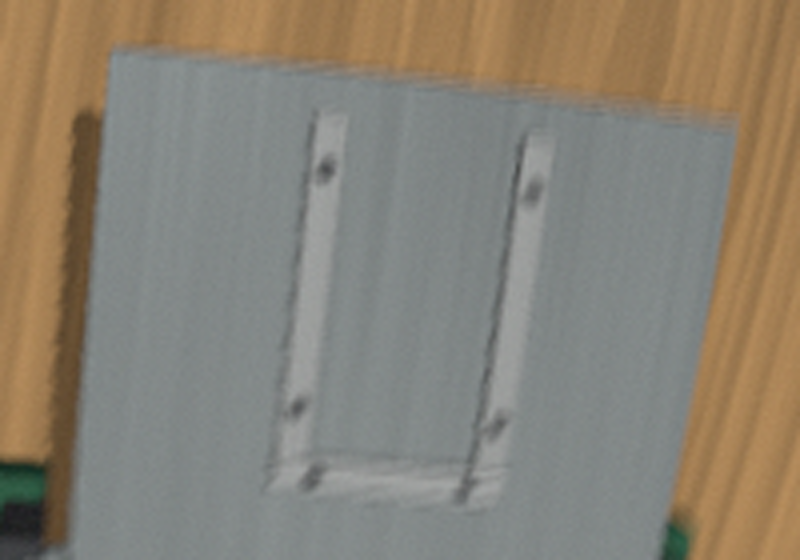

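```bash
python3 - <<'E'
from h import *
import pickle
np.set_printoptions(precision=4,suppress=True)
i=pickle.load(open('w1.pkl','rb'))
f=lambda L:[(u/4+290,v/4+125) for u,v in L]
A=wray(i,f([(347,115),(313,457),(474,468),(526,133)]),.095);print(A,np.linalg.norm(A-np.roll(A,-1,0),axis=1))
m0=(A[0]+A[3])/2;m1=(A[1]+A[2])/2;v=m0-m1;print('yaw',np.degrees(np.arctan2(-v[0],v[1])),m0,m1, m1+v/np.linalg.norm(v)*.07)
B=wray(i,f([(110,48),(738,120)]),.09);v=B[1]-B[0];y=np.arctan2(v[1],v[0]);print(B,np.linalg.norm(v),np.degrees(y),B.mean(0)-.076*np.array([-np.sin(y),np.cos(y),0]))
E
```

```text
[[ 0.4674 -0.0855  0.095 ]
 [ 0.4838 -0.2136  0.095 ]
 [ 0.5466 -0.2061  0.095 ]
 [ 0.5338 -0.0773  0.095 ]] [0.1291 0.0633 0.1295 0.0669]
yaw 6.486237473131123 [ 0.5006 -0.0814  0.095 ] [ 0.5152 -0.2098  0.095 ] [ 0.5073 -0.1403  0.095 ]
[[ 0.3801 -0.0791  0.09  ]
 [ 0.6174 -0.0522  0.09  ]] 0.23882617363187816 6.462492633418714 [ 0.5073 -0.1412  0.09  ]
```

Call:
play_rows:
  motion:
    - [1,[0.02,0.044,0],0]
    - [1,[0.04,0.088,0],0]
    - [1,[0.06,0.132,0],0]
    - [1,[0.08,0.176,-0.02],0]
    - [1,[0.1,0.22,-0.04],0]

```text
time: 2.95
tool_pos: [0.4891, 0.0793, 0.4065]
tool_rot: [0.705, -0.064, 0.703, 0.064]
contact_force: [1.3, -0.6, -0.6]
gripper_width: 0.004
```

Call:
play_rows:
  motion:
    - [1,[0,0.02,-0.04],0]
    - [1,[0.005,0.055,-0.08],0]
    - [1,[0.01,0.055,-0.13],0]
    - [1,[0.01,0.055,-0.16],0]
    - [1,[0.01,0.055,-0.16],0]

```text
time: 3.45
tool_pos: [0.4949, 0.1322, 0.2392]
tool_rot: [0.7, -0.064, 0.708, 0.064]
contact_force: [-0.7, -0.5, -0.1]
gripper_width: -0.001
```

```bash
python3 - <<'E'
from h import *
np.set_printoptions(precision=4,suppress=True)
i=cams.camera_info('wrist')
import pickle; 
p,d=grab('wrist','w2'); pickle.dump(i,open('w2.pkl','wb'));s=state();print(s['tool_pos'],s['contact_force'],s['gripper_width'],s['joint_pos'])
E
```

```text
[0.4969 0.1322 0.2434] [ 0.0493 -0.0716 -0.0093] -0.0036416640826477226 [ 0.1153 -0.2366  1.802  -0.0001  1.5816 -0.0664]
```

View pics/w2.png

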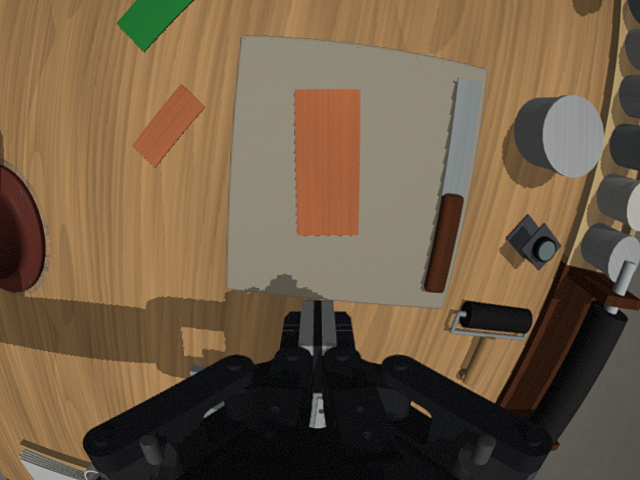

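```bash
cat >> h.py <<'E'
def yawof(v): return np.degrees(np.arctan2(-v[0],v[1]))
E
python3 - <<'E'
from h import *
import pickle
np.set_printoptions(precision=4,suppress=True)
i=pickle.load(open('w2.pkl','rb'))
A=wray(i,[(294,90),(360,89),(358.5,236),(297,236)],.0725)
print(A,A.mean(0),np.linalg.norm(A-np.roll(A,-1,0),axis=1),yawof(A[0]-A[3]+A[1]-A[2]))
S=wray(i,[(242,36),(486,68),(443,308),(228,290)],.07)
print(S,S.mean(0),np.linalg.norm(S-np.roll(S,-1,0),axis=1),yawof(S[0]-S[3]+S[1]-S[2]))
E
```

```text
[[0.4519 0.2384 0.0725]
 [0.5107 0.2506 0.0725]
 [0.5379 0.1122 0.0725]
 [0.4786 0.101  0.0725]] [0.4948 0.1756 0.0725] [0.0601 0.1411 0.0604 0.14  ] 11.055583604208348
[[0.3941 0.2834 0.07  ]
 [0.6279 0.304  0.07  ]
 [0.6505 0.0475 0.07  ]
 [0.4155 0.0267 0.07  ]] [0.522  0.1654 0.07  ] [0.2347 0.2575 0.236  0.2576] 4.895923754869331
```

Call:
play_rows:
  motion:
    - [1,[0,0.015,-0.05],0]
    - [1,[0,0.028,-0.1],0]
    - [1,[0,0.028,-0.14],0]
    - [1,[0,0.028,-0.16],0]
    - [1,[0,0.028,-0.16],0]

```text
time: 4.0
tool_pos: [0.4977, 0.1601, 0.0851]
tool_rot: [0.703, -0.064, 0.705, 0.064]
contact_force: [-0.9, 0.2, 0.5]
gripper_width: -0.001
```

Call:
play_rows:
  motion:
    - [1,[0,0,-0.001],0]
    - [1,[0,0,-0.002],0]
    - [1,[0,0,-0.003],0]
    - [1,[0,0,-0.004],0]
    - [1,[0,0,-0.004],0]

```text
time: 4.5
tool_pos: [0.4987, 0.1605, 0.0825]
tool_rot: [0.705, -0.064, 0.704, 0.064]
contact_force: [0.0, -0.8, -0.0]
gripper_width: 0.001
```

Call:
play_rows:
  motion:
    - [1,[0,0,-0.0008],0]
    - [1,[0,0,-0.0016],0]
    - [1,[0,0,-0.0024],0]
    - [1,[0,0,-0.0032],0]
    - [1,[0,0,-0.004],0]

```text
time: 5.0
tool_pos: [0.4982, 0.1605, 0.0777]
tool_rot: [0.704, -0.064, 0.704, 0.064]
contact_force: [0.1, 0.3, 0.0]
gripper_width: 0.004
```

Call:
play_rows:
  motion:
    - [1,[0,0,-0.0003],0]
    - [1,[0,0,-0.0006],0]
    - [1,[0,0,-0.0009],0]
    - [1,[0,0,-0.0012],0]
    - [1,[0,0,-0.0015],0]

```text
time: 5.5
tool_pos: [0.4983, 0.1605, 0.0764]
tool_rot: [0.704, -0.064, 0.704, 0.064]
contact_force: [0.2, -0.5, 1.1]
gripper_width: -0.002
```

Call:
play_rows:
  motion:
    - [1,[0,0,-0.0003],0]
    - [1,[0,0,-0.0006],0]
    - [1,[0,0,-0.0009],0]
    - [1,[0,0,-0.0012],0]
    - [1,[0,0,-0.0015],0]

```text
time: 6.0
tool_pos: [0.4983, 0.1605, 0.0748]
tool_rot: [0.704, -0.064, 0.704, 0.064]
contact_force: [-0.1, -0.7, -1.8]
gripper_width: -0.0
```

Call:
play_rows:
  motion:
    - [1,[0,0,-0.0003],0]
    - [1,[0,0,-0.0006],0]
    - [1,[0,0,-0.0009],0]
    - [1,[0,0,-0.0009],0]
    - [1,[0,0,-0.0009],0]

```text
time: 6.5
tool_pos: [0.4983, 0.1605, 0.074]
tool_rot: [0.704, -0.064, 0.704, 0.064]
contact_force: [0.2, 0.3, -0.5]
gripper_width: 0.004
```

Call:
play_rows:
  motion:
    - [1,[0,0,-0.0003],0]
    - [1,[0,0,-0.0006],0]
    - [1,[0,0,-0.0009],0]
    - [1,[0,0,-0.0009],0]
    - [1,[0,0,-0.0009],0]

```text
time: 7.0
tool_pos: [0.4983, 0.1605, 0.0731]
tool_rot: [0.704, -0.064, 0.704, 0.064]
contact_force: [0.0, -0.9, -0.2]
gripper_width: -0.0
```

Call:
play_rows:
  motion:
    - [1,[0,0,-0.0003],0]
    - [1,[0,0,-0.0005],0]
    - [1,[0,0,-0.0008],0]
    - [1,[0,0,-0.0008],0]
    - [1,[0,0,-0.0008],0]

```text
time: 7.5
tool_pos: [0.4983, 0.1605, 0.0722]
tool_rot: [0.704, -0.064, 0.704, 0.064]
contact_force: [0.0, 0.0, 0.3]
gripper_width: -0.002
```

Call:
play_rows:
  motion:
    - [1,[0,0,-0.0003],0]
    - [1,[0,0,-0.0005],0]
    - [1,[0,0,-0.0006],0]
    - [1,[0,0,-0.0006],0]

```text
time: 7.9
tool_pos: [0.4983, 0.1605, 0.0716]
tool_rot: [0.704, -0.064, 0.704, 0.064]
contact_force: [0.0, 0.5, -0.3]
gripper_width: -0.0
```

Call:
play_rows:
  motion:
    - [1,[0,0,-0.0003],0]
    - [1,[0,0,-0.0005],0]
    - [1,[0,0,-0.0008],0]
    - [1,[0,0,-0.0008],0]

```text
time: 8.3
tool_pos: [0.4983, 0.1605, 0.0708]
tool_rot: [0.704, -0.064, 0.704, 0.064]
contact_force: [0.1, 0.7, 0.2]
gripper_width: 0.005
```

Call:
play_rows:
  motion:
    - [1,[0,0,-0.0003],0]
    - [1,[0,0,-0.0005],0]
    - [1,[0,0,-0.0008],0]
    - [1,[0,0,-0.0008],0]

```text
time: 8.7
tool_pos: [0.4983, 0.1605, 0.07]
tool_rot: [0.704, -0.064, 0.704, 0.064]
contact_force: [-0.6, 0.0, 0.4]
gripper_width: -0.003
```

Call:
play_rows:
  motion:
    - [1,[0,0,-0.0003],0]
    - [1,[0,0,-0.0005],0]
    - [1,[0,0,-0.0008],0]
    - [1,[0,0,-0.0008],0]

```text
time: 9.1
tool_pos: [0.4983, 0.1605, 0.0692]
tool_rot: [0.704, -0.064, 0.704, 0.064]
contact_force: [-0.3, -0.2, -0.6]
gripper_width: 0.001
```

Call:
play_rows:
  motion:
    - [1,[0,0,-0.0003],0]
    - [1,[0,0,-0.0005],0]
    - [1,[0,0,-0.0008],0]
    - [1,[0,0,-0.0008],0]

```text
time: 9.5
tool_pos: [0.4983, 0.1605, 0.0684]
tool_rot: [0.704, -0.064, 0.704, 0.064]
contact_force: [-0.5, 0.4, -0.8]
gripper_width: 0.001
```

```bash
python3 - <<'E'
from h import *
np.set_printoptions(precision=4,suppress=True)
i=cams.camera_info('wrist')
p,d=grab('wrist','w3');print(state()['contact_force'])
R=cv2.Rodrigues(i['rvec'])[0];t=i['tvec']
for u,v in [(250,150),(320,60),(320,120),(320,150),(250,250),(400,250),(250,300)]:
    n=cv2.fisheye.undistortPoints(np.array([[[u,v]]],float),i['K'],np.zeros(4))[0,0]
    z=np.median(d[v-3:v+4,u-3:u+4]);print(u,v,R.T@(z*np.r_[n,1]-t))
E
```

```text
[ 0.3835 -0.351   0.1665]
250 150 [0.4538 0.2243 0.0701]
320 60 [0.4789 0.2725 0.0692]
320 120 [0.4842 0.244  0.0717]
320 150 [0.4868 0.23   0.0718]
250 250 [0.4606 0.1734 0.0693]
400 250 [0.5371 0.1874 0.0691]
250 300 [0.4639 0.1443 0.0693]
```

View pics/w3.png

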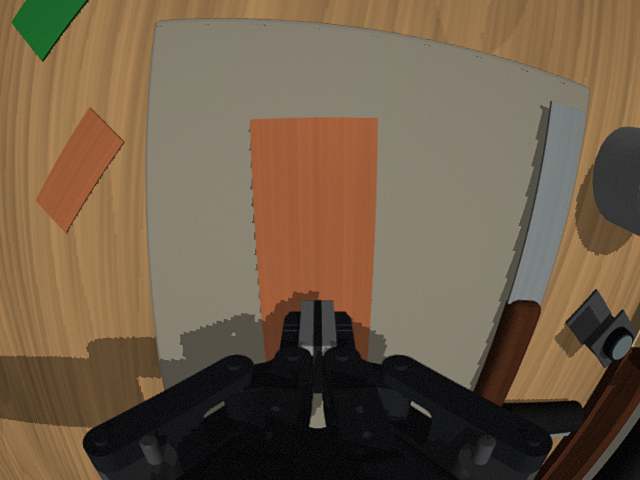

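Call:
play_rows:
  motion:
    - [1,[0,0,-0.0003],0]
    - [1,[0,0,-0.0006],0]
    - [1,[0,0,-0.0006],0]

```text
time: 9.85
tool_pos: [0.4983, 0.1605, 0.0678]
tool_rot: [0.704, -0.064, 0.704, 0.064]
contact_force: [0.5, -0.4, -0.4]
gripper_width: -0.0
```

Call:
play_rows:
  motion:
    - [1,[0,0,-0.0003],0]
    - [1,[0,0,-0.0006],0]
    - [1,[0,0,-0.0006],0]

```text
time: 10.15
tool_pos: [0.4983, 0.1605, 0.0672]
tool_rot: [0.704, -0.064, 0.704, 0.064]
contact_force: [0.8, -0.0, -0.2]
gripper_width: 0.002
```

Call:
play_rows:
  motion:
    - [1,[0,0,-0.0003],0]
    - [1,[0,0,-0.0006],0]
    - [1,[0,0,-0.0006],0]

```text
time: 10.45
tool_pos: [0.4983, 0.1605, 0.0666]
tool_rot: [0.704, -0.064, 0.704, 0.064]
contact_force: [-1.4, 0.9, -0.8]
gripper_width: -0.0
```

Call:
play_rows:
  motion:
    - [1,[0,0,-0.0003],0]
    - [1,[0,0,-0.0006],0]
    - [1,[0,0,-0.0006],0]

```text
time: 10.75
tool_pos: [0.4983, 0.1605, 0.066]
tool_rot: [0.704, -0.064, 0.704, 0.064]
contact_force: [-0.1, 0.2, -0.8]
gripper_width: 0.006
```

Call:
play_rows:
  motion:
    - [1,[0,0,-0.0003],0]
    - [1,[0,0,-0.0006],0]
    - [1,[0,0,-0.0006],0]

```text
time: 11.05
tool_pos: [0.4983, 0.1605, 0.0654]
tool_rot: [0.704, -0.064, 0.704, 0.064]
contact_force: [0.0, 0.1, -0.5]
gripper_width: -0.006
```

Call:
play_rows:
  motion:
    - [1,[0,0,-0.0003],0]
    - [1,[0,0,-0.0006],0]
    - [1,[0,0,-0.0006],0]

```text
time: 11.35
tool_pos: [0.4983, 0.1605, 0.0648]
tool_rot: [0.704, -0.064, 0.704, 0.064]
contact_force: [-0.0, -1.6, -0.7]
gripper_width: -0.001
```

```bash
python3 - <<'E'
from h import *
np.set_printoptions(precision=4,suppress=True)
p,d=grab('side','s2');s=state();print(s['contact_force'],s['tool_pos'],proj('side',s['tool_pos']))
u,v=proj('side',s['tool_pos'])[0].astype(int)
b=p[max(v-70,0):v+70,u-95:u+95,::-1];cv2.imwrite('pics/s2c.png',cv2.resize(b,None,fx=4,fy=4,interpolation=2))
E
```

```text
[-0.7581 -0.3151 -0.211 ] [0.4983 0.1605 0.0648] [[327.1081 244.7806]]
```

View pics/s2c.png

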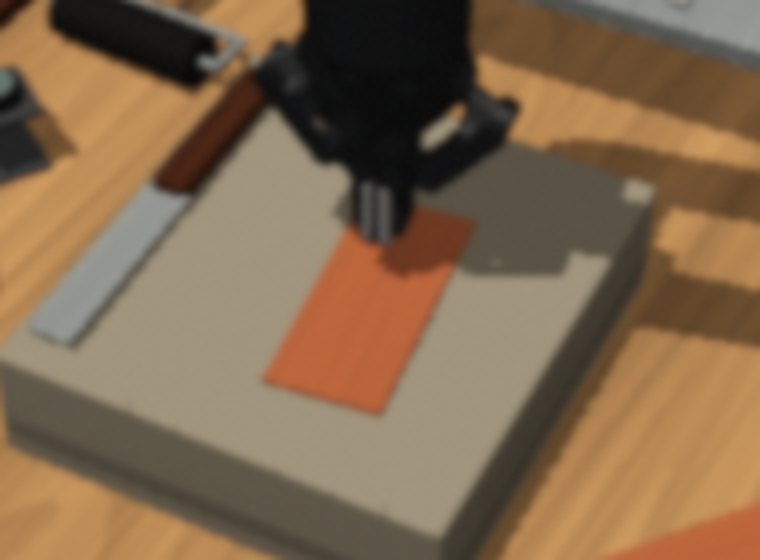

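```bash
python3 - <<'E'
from h import *
np.set_printoptions(precision=4,suppress=True)
d=np.load('s2.npy');u0,v0=327-95,244-70
for cu,cv in [(370,190),(370,215),(370,232),(370,240),(375,250),(375,260),(390,290),(330,350),(200,300),(540,350)]:
    print(cu,cv,unproj('side',d,[(u0+cu/4,v0+cv/4)])[0])
P=unproj('side',d,[(u,v) for v in range(215,262) for u in (324,326,328)]);print(P[::3])
E
```

```text
370 190 [0.4989 0.1708 0.1356]
370 215 [0.4974 0.1729 0.1219]
370 232 [0.4976 0.1723 0.1101]
370 240 [0.5138 0.1454 0.0744]
375 250 [0.5087 0.1489 0.0729]
375 260 [0.5055 0.154  0.0718]
390 290 [0.4882 0.1682 0.072 ]
330 350 [0.491  0.2189 0.0733]
200 300 [0.5652 0.2211 0.0689]
540 350 [0.4071 0.1633 0.0706]
[[0.4991 0.1725 0.1533]
 [0.4992 0.1723 0.1507]
 [0.4998 0.1712 0.147 ]
 [0.4975 0.175  0.1485]
 [0.4988 0.1729 0.1437]
 [0.4984 0.1734 0.1418]
 [0.5001 0.1707 0.1363]
 [0.4994 0.1717 0.1348]
 [0.4988 0.1727 0.1333]
 [0.5002 0.1703 0.1281]
 [0.4996 0.1713 0.1267]
 [0.4995 0.1714 0.1242]
 [0.4988 0.1726 0.1229]
 [0.4985 0.1729 0.1207]
 [0.4995 0.1713 0.1162]
 [0.4996 0.171  0.1133]
 [0.4984 0.1731 0.113 ]
 [0.4985 0.1728 0.1101]
 [0.4987 0.1723 0.1068]
 [0.5146 0.1459 0.0744]
 [0.5133 0.148  0.074 ]
 [0.5119 0.1503 0.0738]
 [0.5104 0.1527 0.0738]
 [0.5102 0.1531 0.0714]
 [0.5079 0.1569 0.073 ]
 [0.5063 0.1594 0.0731]
 [0.5056 0.1605 0.0716]
 [0.5041 0.1629 0.0716]
 [0.5012 0.1677 0.0744]
 [0.5    0.1696 0.0739]
 [0.4996 0.1703 0.0719]
 [0.4978 0.1732 0.0726]
 [0.496  0.1761 0.0732]
 [0.4947 0.1782 0.0729]
 [0.4932 0.1808 0.0732]
 [0.4933 0.1805 0.07  ]
 [0.4907 0.1847 0.0723]
 [0.4893 0.1871 0.0724]
 [0.4884 0.1886 0.0714]
 [0.4866 0.1914 0.0721]
 [0.4835 0.1966 0.0756]
 [0.4838 0.196  0.0721]
 [0.4814 0.2    0.0742]
 [0.4811 0.2004 0.0719]
 [0.4787 0.2043 0.0741]
 [0.479  0.2038 0.0707]
 [0.4767 0.2076 0.0725]]
```

```bash
python3 - <<'E'
from h import *
np.set_printoptions(precision=4,suppress=True)
i=cams.camera_info('wrist')
p,d=grab('wrist','w4')
R=cv2.Rodrigues(i['rvec'])[0];t=i['tvec'];print(-R.T@t,state()['tool_pos'])
for u,v in [(308,v) for v in range(280,350,4)]:
    n=cv2.fisheye.undistortPoints(np.array([[[u,v]]],float),i['K'],np.zeros(4))[0,0]
    print(u,v,d[v,u],R.T@(d[v,u]*np.r_[n,1]-t))
E
```

```text
[0.4828 0.2445 0.2439] [0.4983 0.1605 0.0649]
308 280 0.18813694 [0.4927 0.1653 0.0724]
308 284 0.18958196 [0.4931 0.1628 0.0718]
308 288 0.1903398 [0.4935 0.1606 0.0718]
308 292 0.19215041 [0.4939 0.1578 0.0708]
308 296 0.19297034 [0.4944 0.1555 0.0708]
308 300 0.15548266 [0.4924 0.1712 0.105 ]
308 304 0.15302773 [0.4925 0.1708 0.1077]
308 308 0.1490807 [0.4926 0.1711 0.1118]
308 312 0.14502075 [0.4926 0.1716 0.1159]
308 316 0.14185937 [0.4926 0.1717 0.1192]
308 320 0.13956684 [0.4927 0.1715 0.1218]
308 324 0.13791555 [0.4929 0.1709 0.1237]
308 328 0.13480107 [0.4929 0.1711 0.1269]
308 332 0.13237399 [0.493  0.171  0.1295]
308 336 0.12880592 [0.493  0.1716 0.1331]
308 340 0.12674189 [0.493  0.1715 0.1353]
308 344 0.12387826 [0.493  0.1718 0.1383]
308 348 0.12422379 [0.4933 0.1702 0.1384]
```

View pics/w4.png

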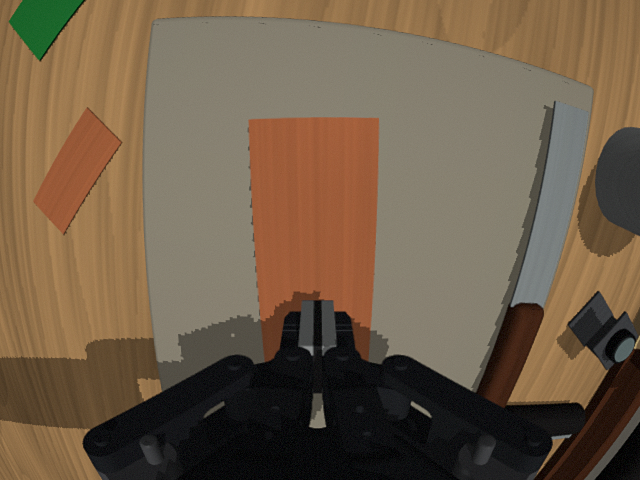

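Call:
play_rows:
  motion:
    - [1,[0,0,-0.006],0]
    - [1,[0,0,-0.012],0]
    - [1,[0,0,-0.018],0]
    - [1,[0,0,-0.023],0]
    - [1,[0,0,-0.025],0]

```text
time: 11.95
tool_pos: [0.4976, 0.1604, 0.0387]
tool_rot: [0.704, -0.064, 0.705, 0.064]
contact_force: [-0.2, -0.1, -0.6]
gripper_width: -0.001
```

```bash
cat > tip.py <<'E'
from h import *
import sys
np.set_printoptions(precision=4,suppress=True)
i=cams.camera_info('wrist')
p,d=grab('wrist',sys.argv[1])
R=cv2.Rodrigues(i['rvec'])[0];t=i['tvec'];s=state();print(s['tool_pos'],s['contact_force'])
for u,v in [(308,v) for v in range(288,310,2)]:
    n=cv2.fisheye.undistortPoints(np.array([[[u,v]]],float),i['K'],np.zeros(4))[0,0]
    print(u,v,R.T@(d[v,u]*np.r_[n,1]-t))
E
python3 tip.py w5
```

```text
[0.4976 0.1604 0.0387] [ 0.34   -0.7068 -1.4505]
308 288 [0.4912 0.1734 0.0723]
308 290 [0.4914 0.1721 0.0715]
308 292 [0.4917 0.1704 0.0701]
308 294 [0.4918 0.1702 0.0716]
308 296 [0.492  0.169  0.0712]
308 298 [0.4921 0.1683 0.0718]
308 300 [0.4918 0.1712 0.0792]
308 302 [0.4918 0.1713 0.081 ]
308 304 [0.4919 0.1708 0.0819]
308 306 [0.4919 0.1711 0.0841]
308 308 [0.4919 0.1715 0.0866]
```

View pics/w5.png

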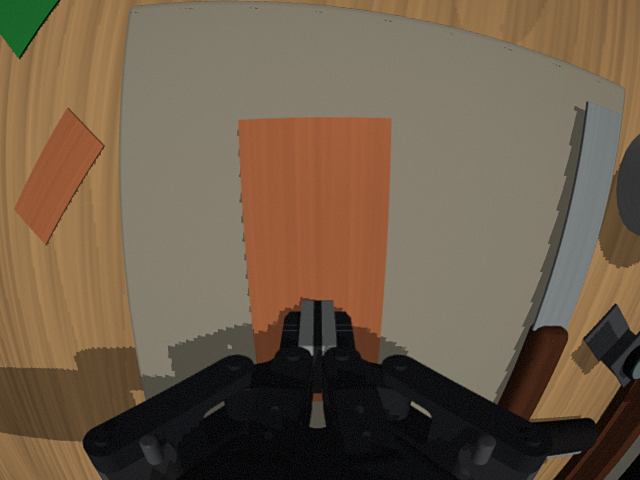

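Call:
play_rows:
  motion:
    - [1,[0,0,-0.001],0]
    - [1,[0,0,-0.002],0]
    - [1,[0,0,-0.003],0]
    - [1,[0,0,-0.0035],0]
    - [1,[0,0,-0.0038],0]

```text
time: 12.5
tool_pos: [0.4984, 0.1605, 0.0361]
tool_rot: [0.704, -0.064, 0.704, 0.064]
contact_force: [0.0, 0.2, -0.3]
gripper_width: 0.002
```

Call:
play_rows:
  motion:
    - [1,[0,0,-0.0002],0]
    - [1,[0,0,-0.0004],0]
    - [1,[0,0,-0.0006],0]
    - [1,[0,0,-0.0008],0]
    - [1,[0,0,-0.0008],0]

```text
time: 13.0
tool_pos: [0.4983, 0.1605, 0.0353]
tool_rot: [0.704, -0.064, 0.704, 0.064]
contact_force: [0.4, 0.0, -0.4]
gripper_width: 0.003
```

Call:
play_rows:
  motion:
    - [1,[0,0,-0.0002],0]
    - [1,[0,0,-0.0004],0]
    - [1,[0,0,-0.0006],0]
    - [1,[0,0,-0.0006],0]

```text
time: 13.4
tool_pos: [0.4987, 0.1606, 0.0353]
tool_rot: [0.704, -0.064, 0.704, 0.064]
contact_force: [-2.3, -1.6, 5.0]
gripper_width: -0.002
```

Call:
play_rows:
  motion:
    - [1,[0,0,-0.0003],0]
    - [1,[0,0.001,-0.0003],0]
    - [1,[0,0.003,-0.0003],0]
    - [1,[-0.0005,0.006,-0.0003],0]
    - [1,[-0.001,0.009,-0.0003],0]

```text
time: 13.9
tool_pos: [0.4985, 0.1694, 0.0353]
tool_rot: [0.705, -0.064, 0.703, 0.064]
contact_force: [0.8, -0.8, 4.9]
gripper_width: 0.003
```

```bash
python3 tip.py w6 | head -1;  python3 -c "
from h import *
print(state()['contact_force'])"
```

```text
[0.4984 0.1699 0.0353] [ 0.0141 -0.237   4.9056]
[ 0.01407538 -0.23697727  4.90561747]
```

View pics/w6.png

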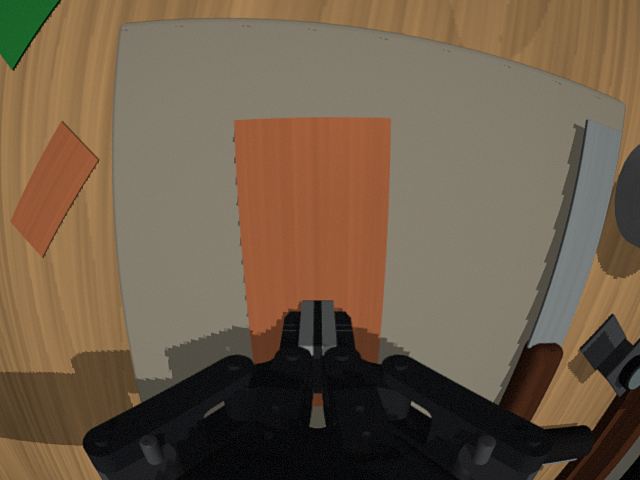

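Call:
play_rows:
  motion:
    - [1,[-0.0003,0.003,-0.0001],0]
    - [1,[-0.0006,0.007,-0.0001],0]
    - [1,[-0.0009,0.011,-0.0001],0]
    - [1,[-0.0012,0.015,-0.0001],0]
    - [1,[-0.0015,0.018,-0.0001],0]

```text
time: 14.45
tool_pos: [0.497, 0.1876, 0.0353]
tool_rot: [0.705, -0.065, 0.703, 0.064]
contact_force: [0.6, -2.0, 5.8]
gripper_width: 0.0
```

Call:
play_rows:
  motion:
    - [1,[-0.0003,0.003,0],0]
    - [1,[-0.0006,0.007,0],0]
    - [1,[-0.0009,0.011,0],0]
    - [1,[-0.0012,0.015,0],0]
    - [1,[-0.0015,0.018,0],0]

```text
time: 14.95
tool_pos: [0.4955, 0.2056, 0.0353]
tool_rot: [0.705, -0.064, 0.703, 0.064]
contact_force: [0.7, -1.4, 5.9]
gripper_width: -0.002
```

Call:
play_rows:
  motion:
    - [1,[-0.0003,0.003,0],0]
    - [1,[-0.0006,0.007,0],0]
    - [1,[-0.0009,0.011,0],0]
    - [1,[-0.0012,0.015,0],0]
    - [1,[-0.0015,0.018,0],0]

```text
time: 15.45
tool_pos: [0.4939, 0.2237, 0.0353]
tool_rot: [0.705, -0.064, 0.703, 0.064]
contact_force: [-0.7, -1.6, 5.9]
gripper_width: 0.0
```

Call:
play_rows:
  motion:
    - [1,[-0.0003,0.003,0],0]
    - [1,[-0.0006,0.007,0],0]
    - [1,[-0.0009,0.011,0],0]
    - [1,[-0.0012,0.015,0],0]
    - [1,[-0.0015,0.018,0],0]

```text
time: 15.95
tool_pos: [0.4924, 0.2417, 0.0353]
tool_rot: [0.705, -0.064, 0.703, 0.064]
contact_force: [1.1, -1.3, 6.0]
gripper_width: 0.001
```

```bash
python3 - <<'E'
from h import *
import pickle
i=cams.camera_info('wrist');pickle.dump(i,open('w7.pkl','wb'))
grab('wrist','w7')
E
```

```text
(no output)
```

View pics/w7.png

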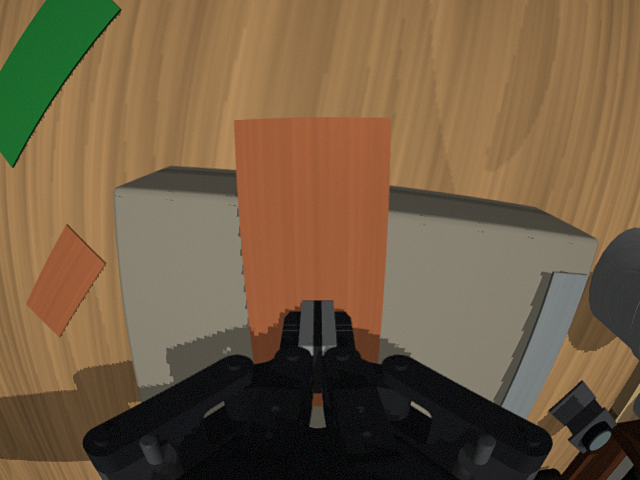

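```bash
python3 - <<'E'
from h import *
import pickle
np.set_printoptions(precision=4,suppress=True)
i=pickle.load(open('w7.pkl','rb'))
A=wray(i,[(235,121),(390,118)],.0718);S=wray(i,[(115,189),(238,197),(390,213),(597,240)],.0693)
print(A,A.mean(0),yawof(A[0]-A[1]),S)
E
```

```text
[[0.446  0.3198 0.0718]
 [0.504  0.3315 0.0718]] [0.475  0.3256 0.0718] 101.43607540604971 [[0.3944 0.2846 0.0693]
 [0.451  0.2896 0.0693]
 [0.5129 0.2941 0.0693]
 [0.6272 0.3036 0.0693]]
```

Call:
play_rows:
  motion:
    - [1,[-0.0002,0.003,0],0]
    - [1,[-0.0005,0.006,0],0]
    - [1,[-0.0008,0.009,0],0]
    - [1,[-0.001,0.012,0],0]
    - [1,[-0.001,0.012,0],0]

```text
time: 16.5
tool_pos: [0.4914, 0.254, 0.0353]
tool_rot: [0.705, -0.064, 0.703, 0.064]
contact_force: [0.0, -0.3, 6.7]
gripper_width: -0.001
```

Call:
play_rows:
  motion:
    - [1,[0,0,0],0]
    - [1,[0,0,0.005],0]
    - [1,[0,0,0.02],0]
    - [1,[0,0,0.06],0]
    - [1,[0,0,0.1],0]

```text
time: 17.0
tool_pos: [0.4891, 0.2532, 0.1347]
tool_rot: [0.703, -0.064, 0.705, 0.064]
contact_force: [1.4, 0.4, -0.0]
gripper_width: -0.001
```

Call:
play_rows:
  motion:
    - [-1,[-0.005,0.03,0],0]
    - [-1,[-0.012,0.067,0],0]
    - [-1,[-0.012,0.067,0],0]
    - [-1,[-0.012,0.067,-0.01],0]
    - [-1,[-0.012,0.067,-0.02],0]

```text
time: 17.5
tool_pos: [0.4783, 0.3199, 0.1136]
tool_rot: [0.704, -0.064, 0.704, 0.064]
contact_force: [-0.1, 0.8, -0.0]
gripper_width: 0.842
```

```bash
python3 - <<'E'
from h import *
np.set_printoptions(precision=4,suppress=True)
i=cams.camera_info('wrist');p,d=grab('wrist','w8');s=state();print(s['tool_pos'],s['gripper_width'])
R=cv2.Rodrigues(i['rvec'])[0];t=i['tvec']
V,U=np.mgrid[0:480,0:640]
n=cv2.fisheye.undistortPoints(np.stack([U,V],-1).reshape(-1,1,2).astype(float),i['K'],np.zeros(4)).reshape(-1,2)
X=((np.c_[n,np.ones(len(n))]*d.reshape(-1,1))-t)@R
m=(d.ravel()>0)&(np.abs(X[:,1]-s['tool_pos'][1])<0.03)&(np.abs(X[:,0]-s['tool_pos'][0])<.08)&(X[:,2]>.1)
q=X[m];print('min z',np.sort(q[:,2])[:5], q[np.argsort(q[:,2])[:400:40]])
np.save('w8X.npy',X.reshape(480,640,3))
p,d=grab('side','s3')
u,v=proj('side',s['tool_pos']+[0,0,.03])[0].astype(int)
cv2.imwrite('pics/s3c.png',cv2.resize(p[max(v-90,0):v+60,max(u-100,0):u+100,::-1],None,fx=4,fy=4,interpolation=2)); print(u,v)
E
```

```text
[0.4768 0.3189 0.1108] 0.9259626601930603
min z [0.1578 0.158  0.158  0.1582 0.1582] [[0.5136 0.3279 0.1578]
 [0.4418 0.3198 0.1595]
 [0.5152 0.3191 0.1602]
 [0.5129 0.3309 0.1611]
 [0.5131 0.3298 0.1618]
 [0.4366 0.3242 0.1623]
 [0.4388 0.3244 0.1627]
 [0.4427 0.3125 0.1631]
 [0.4352 0.3237 0.1637]
 [0.4435 0.3103 0.1642]]
289 274
```

View pics/w8.png

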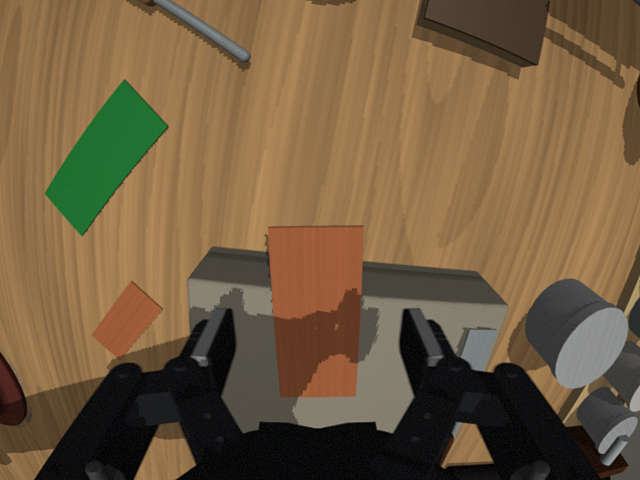

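View pics/s3c.png

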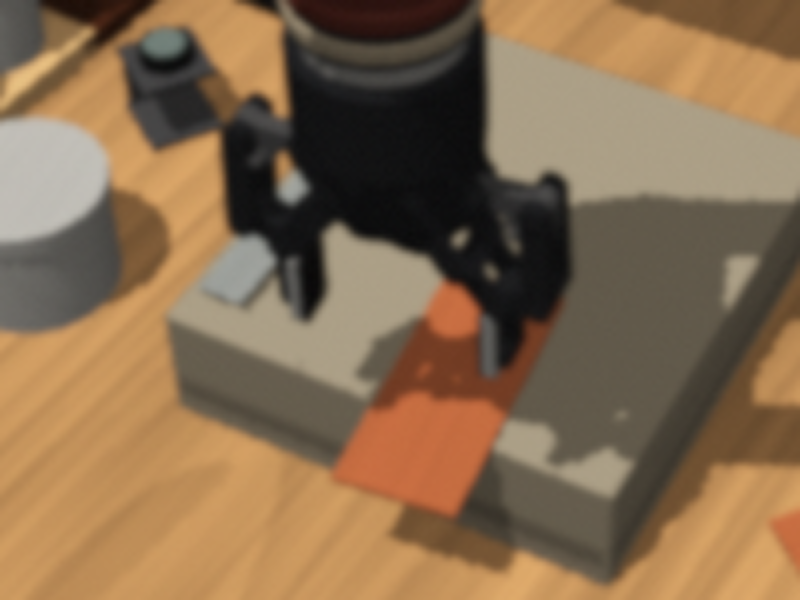

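```bash
python3 - <<'E'
from h import *
np.set_printoptions(precision=4,suppress=True)
i=cams.camera_info('wrist')
A=wray(i,[(269,227),(363,226),(356,396),(280,397)],.0718);print(A,A[:2].mean(0),A.mean(0),yawof(A[0]-A[3]+A[1]-A[2]))
S=wray(i,[(190,280),(507,305)],.0693);print(S)
from scipy.spatial.transform import Rotation as Ro
s=state();q=s['tool_rot'];M=Ro.from_quat(np.r_[q[1:],q[0]]).as_matrix();print(s['tool_pos'],np.degrees(np.arctan2(M[1,2],M[0,2])))
E
```

```text
[[0.4438 0.3328 0.0718]
 [0.5007 0.3439 0.0718]
 [0.5277 0.2086 0.0718]
 [0.4693 0.1966 0.0718]] [0.4722 0.3383 0.0718] [0.4853 0.2705 0.0718] 10.961257179727893
[[0.3944 0.2848 0.0693]
 [0.6228 0.3046 0.0693]]
[0.4767 0.3188 0.1112] 10.368763927144842
```

Call:
play_rows:
  motion:
    - [-1,[0,0,-0.03],0.01]
    - [-1,[0,0,-0.06],0.01]
    - [-1,[0,0,-0.08],0.01]
    - [-1,[0,0,-0.092],0.01]
    - [-1,[0,0,-0.098],0.01]

```text
time: 18.1
tool_pos: [0.4777, 0.3195, 0.0147]
tool_rot: [0.703, -0.068, 0.705, 0.067]
contact_force: [0.0, -0.3, -0.2]
gripper_width: 1.004
```

```bash
python3 - <<'E'
from h import *
np.set_printoptions(precision=4,suppress=True)
i=cams.camera_info('wrist');p,d=grab('wrist','w9');s=state();print(s['tool_pos'],s['gripper_width'],s['contact_force'])
p,d=grab('side','s4')
u,v=proj('side',s['tool_pos']+[0,0,.03])[0].astype(int)
cv2.imwrite('pics/s4c.png',cv2.resize(p[max(v-90,0):v+60,max(u-100,0):u+100,::-1],None,fx=4,fy=4,interpolation=2)); print(u,v)
E
```

```text
[0.4777 0.3196 0.0147] 1.0005759975518043 [-0.7148 -0.8416 -0.2697]
291 309
```

View pics/w9.png

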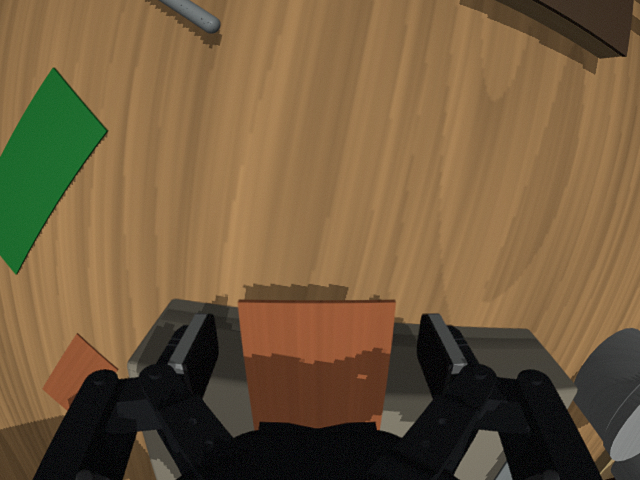

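View pics/s4c.png

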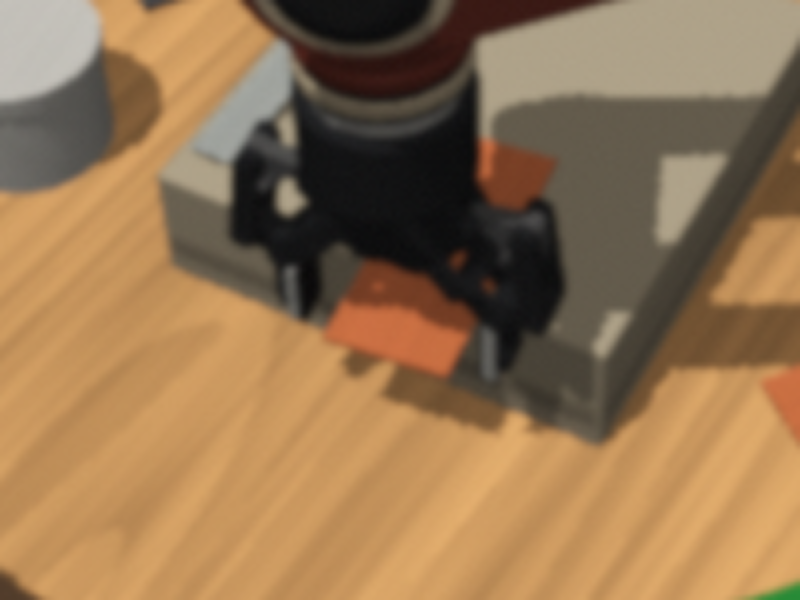

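```bash
python3 - <<'E'
from h import *
np.set_printoptions(precision=4,suppress=True)
i=cams.camera_info('wrist');d=np.load('w9.npy')
R=cv2.Rodrigues(i['rvec'])[0];t=i['tvec']
for u,v in [(211,318),(211,330),(208,345),(200,360),(428,320),(430,335),(435,350),(240,305),(320,320)]:
    n=cv2.fisheye.undistortPoints(np.array([[[u,v]]],float),i['K'],np.zeros(4))[0,0]
    print(u,v,R.T@(d[v,u]*np.r_[n,1]-t))
E
```

```text
211 318 [0.4345 0.3215 0.0695]
211 330 [0.4353 0.3172 0.0716]
208 345 [0.4357 0.314  0.0777]
200 360 [0.4355 0.3148 0.0888]
428 320 [0.5184 0.3397 0.0742]
430 335 [0.5187 0.3366 0.0801]
435 350 [0.5186 0.3356 0.0887]
240 305 [0.4462 0.3324 0.0732]
320 320 [0.477  0.3321 0.0732]
```

Call:
play_rows:
  motion:
    - [-1,[0,0,-0.005],0]
    - [-1,[0,0,-0.009],0]
    - [-1,[0,0,-0.009],0]
    - [-0.2,[0,0,-0.009],0]
    - [-0.2,[0,0,-0.009],0]

```text
time: 18.7
tool_pos: [0.4785, 0.3207, 0.0077]
tool_rot: [0.704, -0.068, 0.704, 0.068]
contact_force: [-1.0, -0.7, 2.6]
gripper_width: 0.691
```

Call:
play_rows:
  motion:
    - [0.2,[0,0,0],0]
    - [0.2,[0,0,0],0]
    - [0.2,[0,0,0],0]
    - [0.2,[0,0,0],0]

```text
time: 19.1
tool_pos: [0.4786, 0.3207, 0.0077]
tool_rot: [0.704, -0.068, 0.704, 0.068]
contact_force: [-1.4, 0.3, 3.3]
gripper_width: 0.678
```

Call:
play_rows:
  motion:
    - [0.3,[0,0,0.001],0]
    - [0.3,[0,0,0.004],0]
    - [0.3,[0,0,0.01],0]
    - [0.3,[0,0,0.02],0]
    - [0.3,[0,0,0.03],0]

```text
time: 19.6
tool_pos: [0.4781, 0.3204, 0.0378]
tool_rot: [0.704, -0.068, 0.704, 0.068]
contact_force: [0.7, -0.7, -1.0]
gripper_width: 0.678
```

```bash
python3 - <<'E'
from h import *
np.set_printoptions(precision=4,suppress=True)
grab('wrist','w10');s=state();print(s['tool_pos'],s['gripper_width'],s['contact_force'],s['ft_torque'])
p,d=grab('side','s5')
cv2.imwrite('pics/s5c.png',cv2.resize(p[190:350,190:400,::-1],None,fx=3.75,fy=3.75,interpolation=2))
E
```

```text
[0.4797 0.3212 0.0402] 0.6746525903248933 [ 0.9188  1.5167 -0.0848] [ 0.1313 -0.0536 -0.0129]
```

View pics/w10.png

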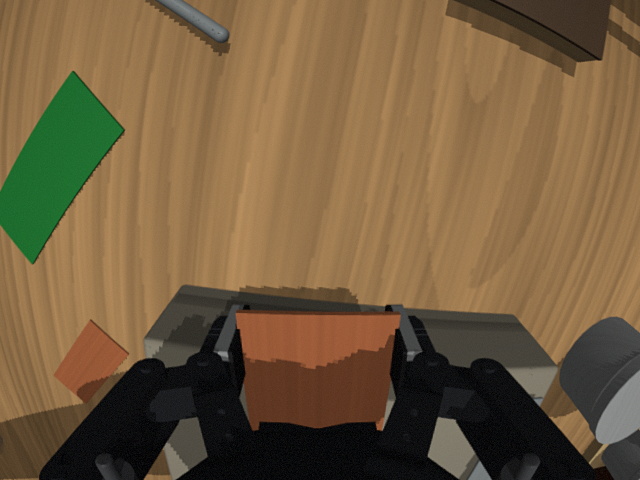

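View pics/s5c.png

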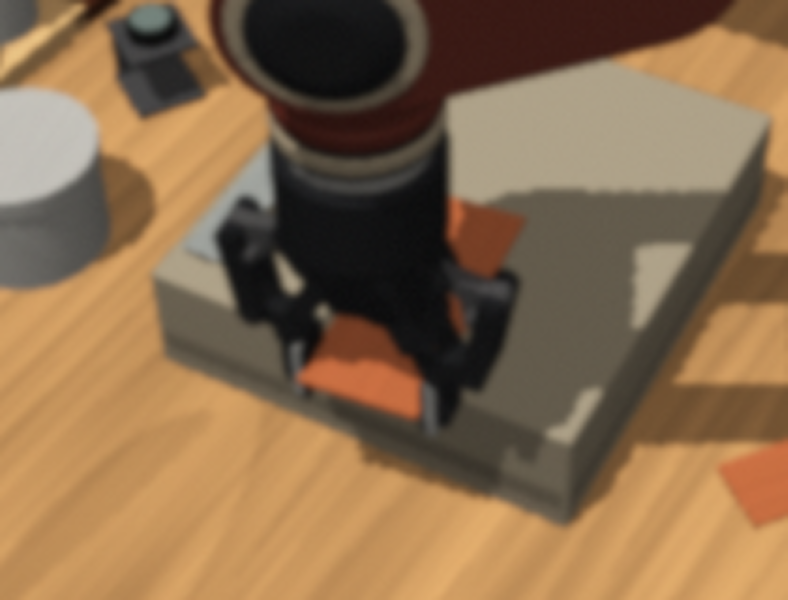

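Call:
play_rows:
  motion:
    - [0.3,[0,0,0.02],0]
    - [0.3,[0,0,0.04],0]
    - [0.3,[0,0,0.06],0]
    - [0.3,[0,0,0.08],0]
    - [0.3,[0,0,0.09],0]

```text
time: 20.2
tool_pos: [0.4793, 0.321, 0.1296]
tool_rot: [0.705, -0.067, 0.703, 0.068]
contact_force: [-0.4, 0.4, -1.8]
gripper_width: 0.676
```

```bash
cat > tilt.py <<'E'
from h import *
import sys
np.set_printoptions(precision=4,suppress=True)
nm=sys.argv[1]
i=cams.camera_info('wrist');p,d=grab('wrist',nm);s=state();print(s['tool_pos'],s['gripper_width'],s['contact_force'])
R=cv2.Rodrigues(i['rvec'])[0];t=i['tvec']
hsv=cv2.cvtColor(p,cv2.COLOR_RGB2HSV)
m=((hsv[...,0]<14)&(hsv[...,1]>120)&(hsv[...,2]>60)); m[:, :235]=0; m[:,400:]=0; m[:290]=0
m=cv2.erode(m.astype(np.uint8),np.ones((5,5)))>0
uv=np.argwhere(m)[:,::-1].astype(float)
n=cv2.fisheye.undistortPoints(uv.reshape(-1,1,2),i['K'],np.zeros(4)).reshape(-1,2)
X=((np.c_[n,np.ones(len(n))]*d[m][:,None])-t)@R
c=X.mean(0);A=np.c_[X[:,:2]-c[:2],np.ones(len(X))];k=np.linalg.lstsq(A,X[:,2],rcond=None)[0]
print('centroid',c,'slope dz/dx,dz/dy',k[:2],len(X), 'yrange',np.percentile(X[:,1],[2,98]))
p,d=grab('side',nm+'s')
u,v=proj('side',s['tool_pos']+[0,0,.03])[0].astype(int); u=min(max(u,100),540); v=min(max(v,90),400)
cv2.imwrite(f'pics/{nm}c.png',cv2.resize(p[v-80:v+80,u-100:u+100,::-1],None,fx=3.75,fy=3.75,interpolation=2))
E
python3 tilt.py w11
```

```text
[0.4799 0.3213 0.1308] 0.6755143854976279 [ 1.182   0.7847 -0.7343]
centroid [0.4801 0.3145 0.1932] slope dz/dx,dz/dy [-0.0303  0.1599] 15532 yrange [0.2829 0.3407]
```

View pics/w11c.png

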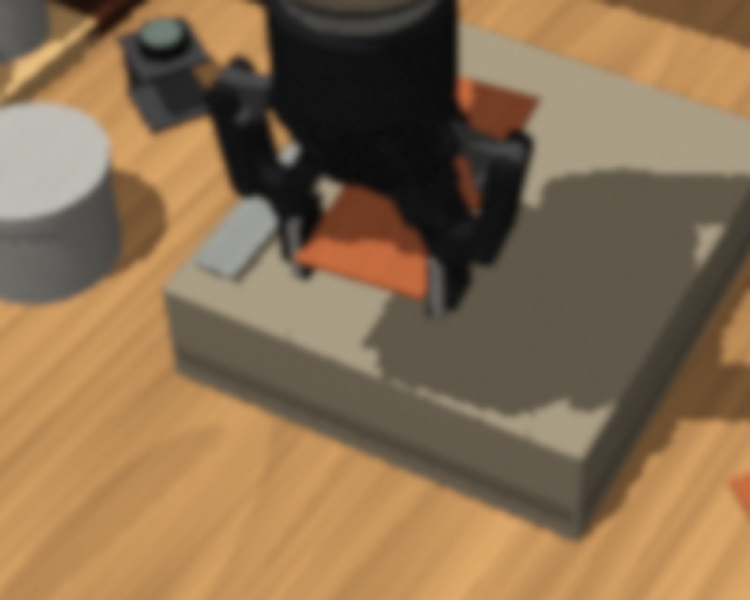

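View pics/w11.png

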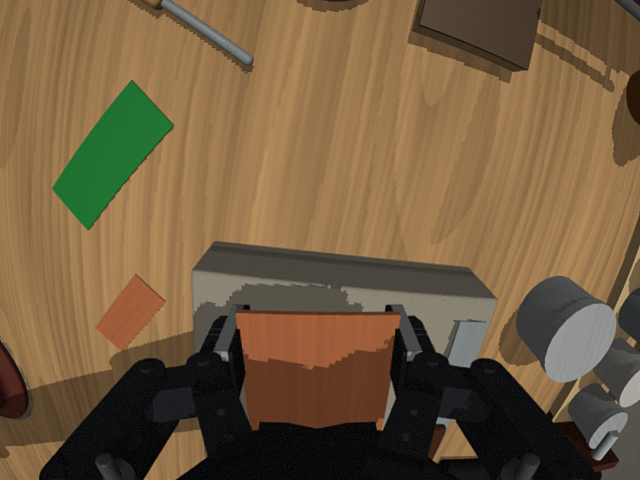

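Call:
play_rows:
  motion:
    - [0.3,[0,0,0.02],0]
    - [0.3,[0,-0.015,0.05],-0.02]
    - [0.3,[0.002,-0.045,0.08],-0.04]
    - [0.3,[0.004,-0.08,0.11],-0.06]
    - [0.3,[0.006,-0.115,0.13],-0.085]

```text
time: 20.8
tool_pos: [0.4844, 0.2046, 0.2582]
tool_rot: [0.706, -0.038, 0.706, 0.038]
contact_force: [0.8, 0.3, -1.2]
gripper_width: 0.676
```

Call:
play_rows:
  motion:
    - [0.3,[0.002,-0.035,0.015],0]
    - [0.3,[0.004,-0.07,0.03],0]
    - [0.3,[0.006,-0.105,0.04],0]
    - [0.3,[0.008,-0.14,0.04],0]
    - [0.3,[0.01,-0.175,0.04],0]

```text
time: 21.3
tool_pos: [0.494, 0.0292, 0.2962]
tool_rot: [0.706, -0.038, 0.707, 0.038]
contact_force: [0.4, 0.3, -2.5]
gripper_width: 0.676
```

Call:
play_rows:
  motion:
    - [0.3,[0.002,-0.035,0],0]
    - [0.3,[0.004,-0.07,0],0]
    - [0.3,[0.006,-0.1,0],0]
    - [0.3,[0.008,-0.115,0],0]
    - [0.3,[0.01,-0.12,0],0]

```text
time: 21.8
tool_pos: [0.504, -0.0905, 0.2958]
tool_rot: [0.705, -0.037, 0.707, 0.037]
contact_force: [0.1, -0.2, -1.8]
gripper_width: 0.677
```

```bash
python3 - <<'E'
from h import *
import pickle
np.set_printoptions(precision=4,suppress=True)
i=cams.camera_info('wrist');pickle.dump(i,open('w12.pkl','wb'));p,d=grab('wrist','w12');s=state();print(s['tool_pos'],s['gripper_width'])
for t in ['register','bed_end']: print(t,[(np.round(r['at'],4),round(r['score'],2)) for r in nets.landmark_of('wrist',t)][:3])
E
```

```text
[ 0.5043 -0.0903  0.2961] 0.6738622337496459
register [(array([ 0.504 , -0.1454,  0.0906]), 0.77)]
bed_end [(array([ 0.4994, -0.0755,  0.0925]), 0.64)]
```

View pics/w12.png

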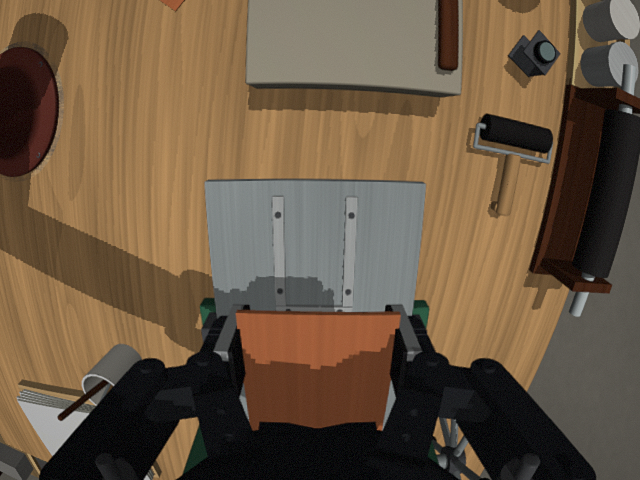

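```bash
python3 - <<'E'
from h import *
p=cv2.imread('pics/w12.png'); cv2.imwrite('pics/c12.png',cv2.resize(p[170:320,200:430],None,fx=3.45,fy=3.45,interpolation=2))
E
```

```text
(no output)
```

View pics/c12.png

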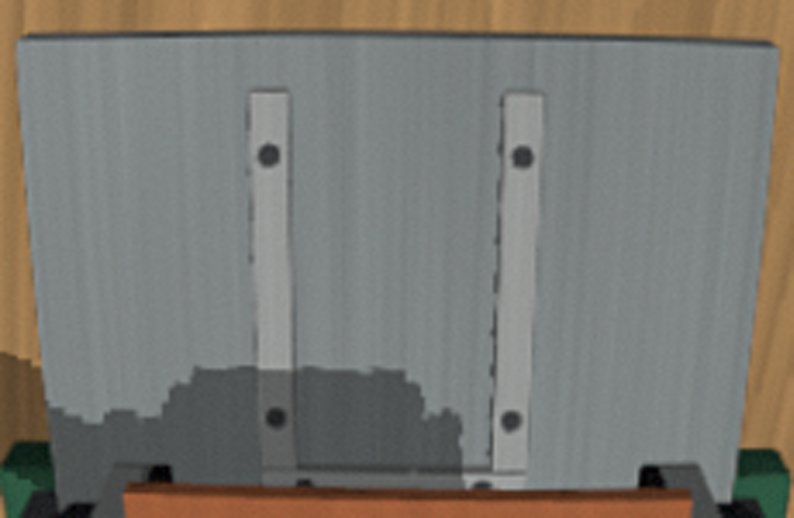

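```bash
python3 - <<'E'
from h import *
import pickle
np.set_printoptions(precision=4,suppress=True)
i=pickle.load(open('w12.pkl','rb'))
f=lambda L:[(u/3.45+200,v/3.45+170) for u,v in L]
A=wray(i,f([(288,92),(296,468),(495,471),(505,95)]),.095);print(A,np.linalg.norm(A-np.roll(A,-1,0),axis=1))
m0=(A[0]+A[3])/2;m1=(A[1]+A[2])/2;v=m0-m1;print('yaw',yawof(v),m0,m1, m1+v/np.linalg.norm(v)*.07, m0-v/np.linalg.norm(v)*.06)
B=wray(i,f([(20,42),(776,47)]),.09);v=B[1]-B[0];y=np.arctan2(v[1],v[0]);print(B,np.linalg.norm(v),np.degrees(y),B.mean(0)-.076*np.array([-np.sin(y),np.cos(y),0]))
from scipy.spatial.transform import Rotation as Ro
s=state();q=s['tool_rot'];M=Ro.from_quat(np.r_[q[1:],q[0]]).as_matrix();print(s['tool_pos'],np.degrees(np.arctan2(M[1,2],M[0,2])))
E
```

```text
[[ 0.4679 -0.0897  0.095 ]
 [ 0.4802 -0.2176  0.095 ]
 [ 0.5471 -0.2116  0.095 ]
 [ 0.5334 -0.0837  0.095 ]] [0.1285 0.0672 0.1286 0.0658]
yaw 5.780941227048659 [ 0.5007 -0.0867  0.095 ] [ 0.5136 -0.2146  0.095 ] [ 0.5066 -0.1449  0.095 ] [ 0.5067 -0.1464  0.095 ]
[[ 0.3818 -0.0824  0.09  ]
 [ 0.6167 -0.0591  0.09  ]] 0.23606521712742012 5.652428458001571 [ 0.5067 -0.1464  0.09  ]
[ 0.5043 -0.0887  0.2967] 6.162589227082546
```

Call:
play_rows:
  motion:
    - [0.3,[-0.003,0.015,0],-0.003]
    - [0.3,[-0.0073,0.0387,-0.03],-0.006]
    - [0.3,[-0.0073,0.0387,-0.07],-0.006]
    - [0.3,[-0.0073,0.0387,-0.11],-0.006]
    - [0.3,[-0.0073,0.0387,-0.15],-0.006]

```text
time: 22.45
tool_pos: [0.4969, -0.0484, 0.1464]
tool_rot: [0.707, -0.037, 0.706, 0.037]
contact_force: [0.2, -0.4, -1.5]
gripper_width: 0.671
```

Call:
play_rows:
  motion:
    - [0.3,[0,0,-0.03],0]
    - [0.3,[0,0,-0.055],0]
    - [0.3,[0,0,-0.065],0]
    - [0.3,[0,0,-0.07],0]
    - [0.3,[0,0,-0.07],0]

```text
time: 22.95
tool_pos: [0.4974, -0.0501, 0.0779]
tool_rot: [0.706, -0.036, 0.706, 0.036]
contact_force: [-0.3, 0.9, -0.3]
gripper_width: 0.673
```

```bash
python3 tilt.py w13; python3 - <<'E'
from h import *
p,d=grab('top','t13'); cv2.imwrite('pics/t13c.png',cv2.resize(p[170:310,380:560,::-1],None,fx=4.2,fy=4.2,interpolation=2))
E
```

```text
[ 0.4979 -0.0505  0.0786] 0.6791173723994582 [ 0.0727 -0.2228 -1.0364]
centroid [ 0.4977 -0.0566  0.1414] slope dz/dx,dz/dy [-0.0161  0.1516] 15524 yrange [-0.0877 -0.0317]
```

View pics/t13c.png

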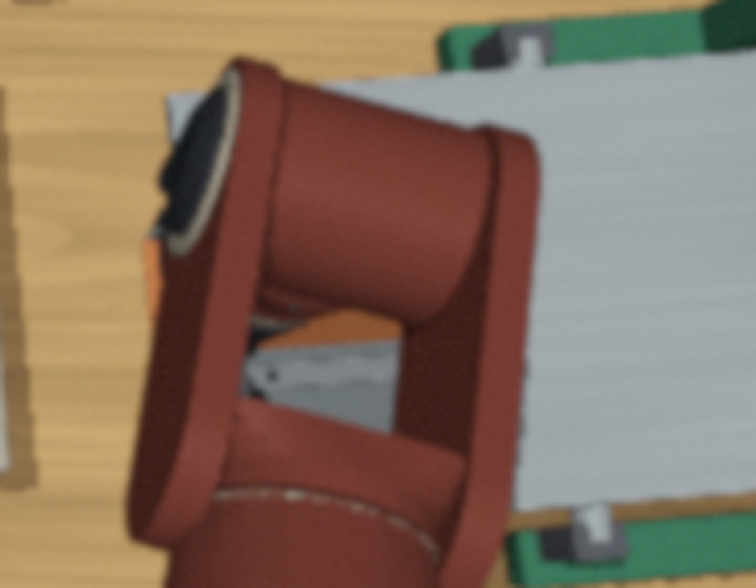

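View pics/w13c.png

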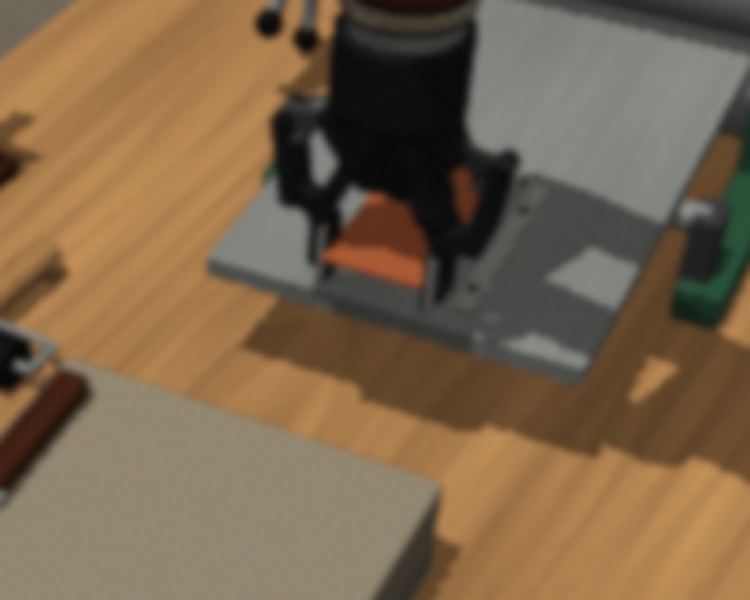

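Call:
play_rows:
  motion:
    - [0.3,[0,0,-0.006],0]
    - [0.3,[0,0,-0.012],0]
    - [0.3,[0,0,-0.018],0]
    - [0.3,[0,0,-0.022],0]
    - [0.3,[0,0,-0.024],0]

```text
time: 23.6
tool_pos: [0.4964, -0.0507, 0.0523]
tool_rot: [0.706, -0.035, 0.707, 0.036]
contact_force: [-0.1, 0.2, -1.2]
gripper_width: 0.672
```

Call:
play_rows:
  motion:
    - [0.3,[0,0,-0.0005],0]
    - [0.3,[0,0,-0.001],0]
    - [0.3,[0,0,-0.0015],0]
    - [0.3,[0,0,-0.002],0]
    - [0.3,[0,0,-0.0025],0]

```text
time: 24.1
tool_pos: [0.4972, -0.0508, 0.0509]
tool_rot: [0.706, -0.036, 0.706, 0.036]
contact_force: [0.2, 1.5, -1.1]
gripper_width: 0.674
```

Call:
play_rows:
  motion:
    - [0.3,[0,0,-0.0003],0]
    - [0.3,[0,0,-0.0006],0]
    - [0.3,[0,0,-0.0009],0]
    - [0.3,[0,0,-0.0012],0]
    - [0.3,[0,0,-0.0015],0]

```text
time: 24.6
tool_pos: [0.497, -0.0508, 0.0492]
tool_rot: [0.706, -0.036, 0.706, 0.036]
contact_force: [-0.3, 0.2, -2.4]
gripper_width: 0.678
```

Call:
play_rows:
  motion:
    - [0.3,[0,0,-0.0003],0]
    - [0.3,[0,0,-0.0006],0]
    - [0.3,[0,0,-0.0009],0]
    - [0.3,[0,0,-0.0012],0]
    - [0.3,[0,0,-0.0015],0]

```text
time: 25.1
tool_pos: [0.497, -0.0508, 0.0477]
tool_rot: [0.706, -0.036, 0.706, 0.036]
contact_force: [-0.0, -0.6, -0.9]
gripper_width: 0.678
```

Call:
play_rows:
  motion:
    - [0.3,[0,0,-0.0003],0]
    - [0.3,[0,0,-0.0006],0]
    - [0.3,[0,0,-0.0009],0]
    - [0.3,[0,0,-0.0012],0]
    - [0.3,[0,0,-0.0015],0]

```text
time: 25.6
tool_pos: [0.497, -0.0508, 0.0462]
tool_rot: [0.706, -0.036, 0.706, 0.036]
contact_force: [-0.0, -0.8, -1.9]
gripper_width: 0.674
```

Call:
play_rows:
  motion:
    - [0.3,[0,0,-0.0003],0]
    - [0.3,[0,0,-0.0006],0]
    - [0.3,[0,0,-0.0009],0]
    - [0.3,[0,0,-0.0012],0]
    - [0.3,[0,0,-0.0015],0]

```text
time: 26.1
tool_pos: [0.497, -0.0508, 0.0447]
tool_rot: [0.706, -0.036, 0.706, 0.036]
contact_force: [-0.2, 0.3, -1.4]
gripper_width: 0.674
```

Call:
play_rows:
  motion:
    - [0.3,[0,0,-0.0003],0]
    - [0.3,[0,0,-0.0006],0]
    - [0.3,[0,0,-0.0009],0]
    - [0.3,[0,0,-0.0012],0]
    - [0.3,[0,0,-0.0015],0]

```text
time: 26.6
tool_pos: [0.497, -0.0508, 0.0432]
tool_rot: [0.706, -0.036, 0.706, 0.036]
contact_force: [0.5, -0.5, -1.8]
gripper_width: 0.677
```

```bash
python3 tilt.py w14
```

```text
[ 0.497  -0.0508  0.0432] 0.6763489572878698 [-0.2395  0.1535 -1.0654]
centroid [ 0.4974 -0.0573  0.1068] slope dz/dx,dz/dy [-0.0177  0.1594] 15537 yrange [-0.0884 -0.0324]
```

View pics/w14c.png

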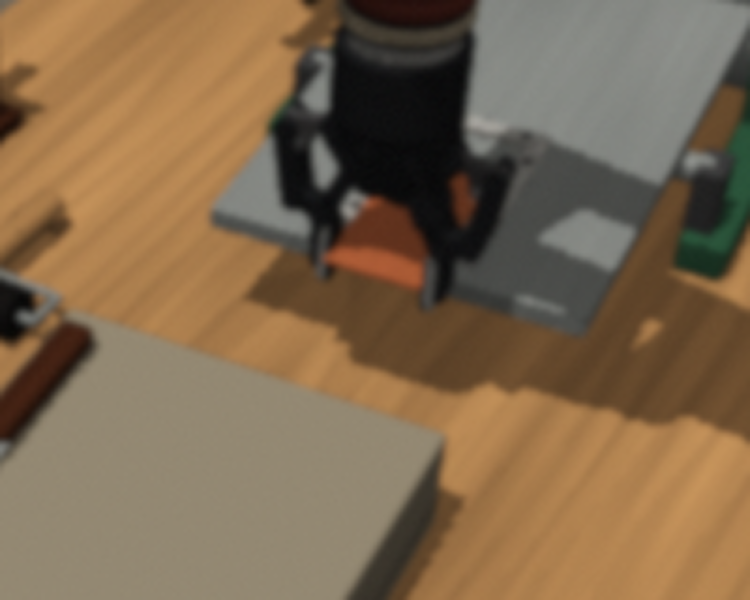

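Call:
play_rows:
  motion:
    - [0.3,[0,0,-0.0003],0]
    - [0.3,[0,0,-0.0006],0]
    - [0.3,[0,0,-0.0009],0]
    - [0.3,[0,0,-0.0012],0]
    - [0.3,[0,0,-0.0015],0]

```text
time: 27.2
tool_pos: [0.497, -0.0508, 0.0417]
tool_rot: [0.706, -0.036, 0.706, 0.036]
contact_force: [-0.2, -0.1, -1.3]
gripper_width: 0.671
```

Call:
play_rows:
  motion:
    - [0.3,[0,0,-0.0003],0]
    - [0.3,[0,0,-0.0006],0]
    - [0.3,[0,0,-0.0009],0]
    - [0.3,[0,0,-0.0012],0]
    - [0.3,[0,0,-0.0015],0]

```text
time: 27.7
tool_pos: [0.497, -0.0508, 0.0402]
tool_rot: [0.706, -0.036, 0.706, 0.036]
contact_force: [-0.3, -0.3, -1.4]
gripper_width: 0.674
```

Call:
play_rows:
  motion:
    - [0.3,[0,0,-0.0003],0]
    - [0.3,[0,0,-0.0006],0]
    - [0.3,[0,0,-0.0009],0]
    - [0.3,[0,0,-0.0012],0]
    - [0.3,[0,0,-0.0015],0]

```text
time: 28.2
tool_pos: [0.497, -0.0508, 0.0387]
tool_rot: [0.706, -0.036, 0.706, 0.036]
contact_force: [0.6, 0.5, -1.2]
gripper_width: 0.678
```

```bash
python3 tilt.py w15; python3 - <<'E'
from h import *
p,d=grab('top','t15'); cv2.imwrite('pics/t15c.png',cv2.resize(p[170:310,380:560,::-1],None,fx=4.2,fy=4.2,interpolation=2))
E
```

```text
[ 0.4969 -0.0508  0.0387] 0.6757006653396177 [-0.7498  0.1938 -1.7272]
centroid [ 0.4974 -0.0573  0.1024] slope dz/dx,dz/dy [-0.0185  0.1657] 15522 yrange [-0.0884 -0.0324]
```

View pics/t15c.png

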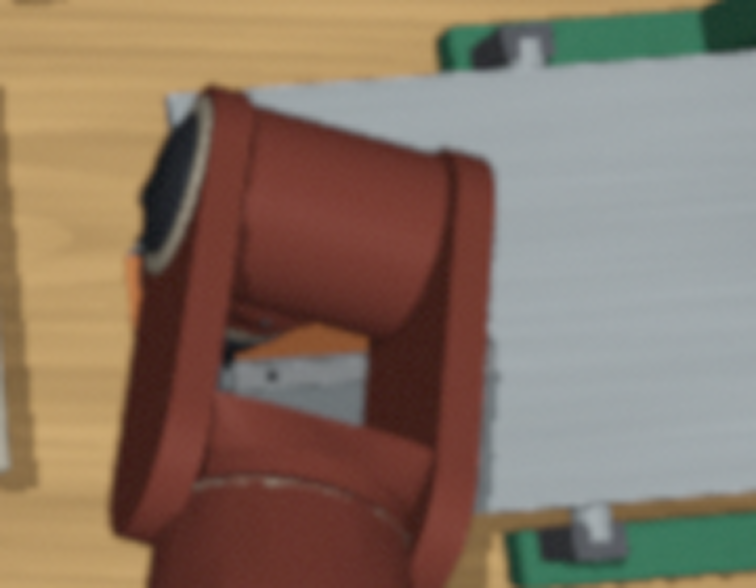

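Call:
play_rows:
  motion:
    - [0.3,[0,0,-0.0003],0]
    - [0.3,[0,0,-0.0006],0]
    - [0.3,[0,0,-0.0009],0]
    - [0.3,[0,0,-0.0012],0]
    - [0.3,[0,0,-0.0015],0]

```text
time: 28.85
tool_pos: [0.497, -0.0508, 0.0372]
tool_rot: [0.706, -0.036, 0.706, 0.036]
contact_force: [0.1, -0.2, -1.5]
gripper_width: 0.679
```

Call:
play_rows:
  motion:
    - [0.3,[0,0,-0.0003],0]
    - [0.3,[0,0,-0.0006],0]
    - [0.3,[0,0,-0.0009],0]
    - [0.3,[0,0,-0.0012],0]
    - [0.3,[0,0,-0.0015],0]

```text
time: 29.35
tool_pos: [0.497, -0.0508, 0.0357]
tool_rot: [0.706, -0.036, 0.706, 0.036]
contact_force: [-0.1, -0.5, -2.8]
gripper_width: 0.672
```

Call:
play_rows:
  motion:
    - [0.3,[0,0,-0.0003],0]
    - [0.3,[0,0,-0.0006],0]
    - [0.3,[0,0,-0.0009],0]
    - [0.3,[0,0,-0.0012],0]
    - [0.3,[0,0,-0.0015],0]

```text
time: 29.85
tool_pos: [0.497, -0.0508, 0.0343]
tool_rot: [0.706, -0.036, 0.706, 0.036]
contact_force: [-0.3, 0.2, -1.0]
gripper_width: 0.674
```

```bash
python3 tilt.py w16
```

```text
[ 0.497  -0.0508  0.0342] 0.6724463354084803 [-0.1117  0.2582 -2.6626]
centroid [ 0.4974 -0.0573  0.0979] slope dz/dx,dz/dy [-0.0183  0.1636] 15531 yrange [-0.0884 -0.0324]
```

```bash
python3 - <<'E'
from h import *
import pickle
p=cv2.imread('pics/w8.png');print()
X=np.load('w8X.npy');hsv=cv2.cvtColor(p,cv2.COLOR_BGR2HSV)
m=((hsv[...,0]<14)&(hsv[...,1]>120)&(hsv[...,2]>60));m[:,:265]=0;m[:,370:]=0;m=cv2.erode(m.astype(np.uint8),np.ones((5,5)))>0
P=X[m];A=np.c_[P[:,:2]-P.mean(0)[:2],np.ones(len(P))];print(P.mean(0),np.linalg.lstsq(A,P[:,2],rcond=None)[0])
d=np.load('w16s.npy')
E
```

```text
[0.48503944 0.28015697 0.07249998] [-0.00845177  0.07559213  0.07249998]
```

View pics/w16.png

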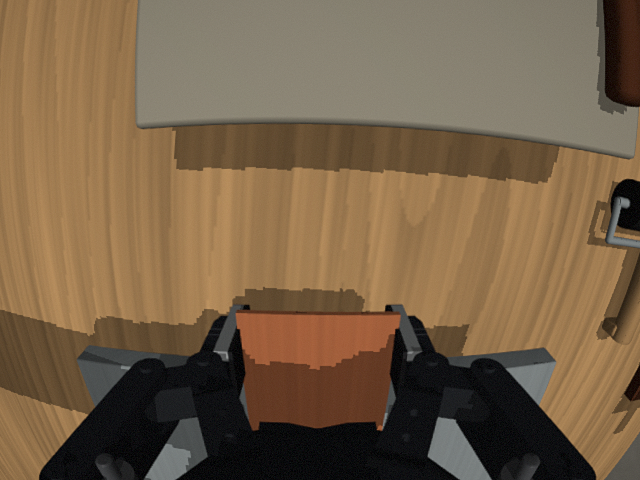

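View pics/w16c.png

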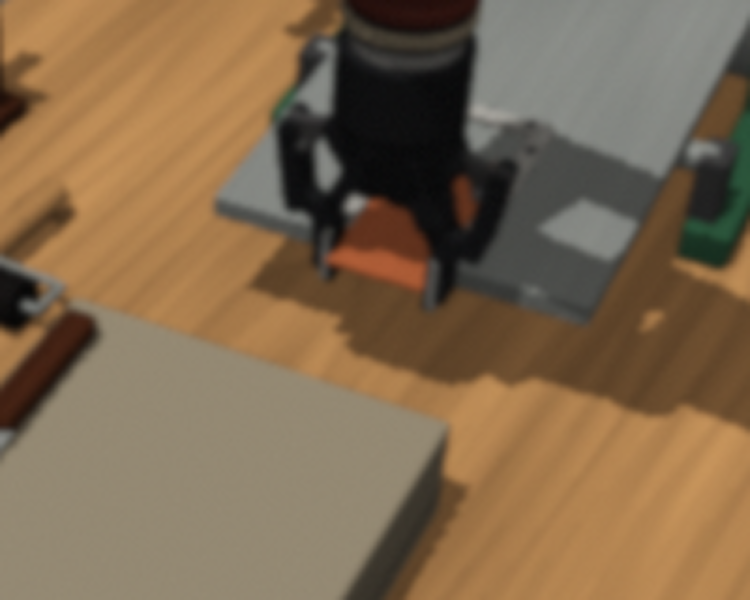

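Call:
play_rows:
  motion:
    - [0.3,[0,0,-0.0003],0]
    - [0.3,[0,0,-0.0006],0]
    - [0.3,[0,0,-0.0009],0]
    - [0.3,[0,0,-0.0012],0]
    - [0.3,[0,0,-0.0015],0]

```text
time: 30.45
tool_pos: [0.497, -0.0508, 0.0328]
tool_rot: [0.706, -0.036, 0.706, 0.036]
contact_force: [-0.8, -0.4, -1.4]
gripper_width: 0.674
```

Call:
play_rows:
  motion:
    - [0.3,[0,0,-0.0003],0]
    - [0.3,[0,0,-0.0006],0]
    - [0.3,[0,0,-0.0009],0]
    - [0.3,[0,0,-0.0012],0]

```text
time: 30.85
tool_pos: [0.497, -0.0508, 0.0316]
tool_rot: [0.706, -0.036, 0.706, 0.036]
contact_force: [0.1, -0.1, -2.7]
gripper_width: 0.675
```

Call:
play_rows:
  motion:
    - [0.3,[0,0,-0.0003],0]
    - [0.3,[0,0,-0.0006],0]
    - [0.3,[0,0,-0.0009],0]
    - [0.3,[0,0,-0.0012],0]

```text
time: 31.25
tool_pos: [0.497, -0.0508, 0.0304]
tool_rot: [0.706, -0.036, 0.706, 0.036]
contact_force: [-0.1, 0.0, -1.1]
gripper_width: 0.677
```

Call:
play_rows:
  motion:
    - [0.3,[0,0,-0.0003],0]
    - [0.3,[0,0,-0.0006],0]
    - [0.3,[0,0,-0.0009],0]
    - [0.3,[0,0,-0.0009],0]

```text
time: 31.65
tool_pos: [0.497, -0.0508, 0.0295]
tool_rot: [0.706, -0.036, 0.706, 0.036]
contact_force: [-0.5, 1.1, -1.0]
gripper_width: 0.674
```

Call:
play_rows:
  motion:
    - [0.3,[0,0,-0.0003],0]
    - [0.3,[0,0,-0.0006],0]
    - [0.3,[0,0,-0.0009],0]
    - [0.3,[0,0,-0.0009],0]

```text
time: 32.05
tool_pos: [0.497, -0.0508, 0.0286]
tool_rot: [0.706, -0.036, 0.706, 0.036]
contact_force: [0.4, -0.4, -1.3]
gripper_width: 0.68
```

Call:
play_rows:
  motion:
    - [0.3,[0,0,-0.0003],0]
    - [0.3,[0,0,-0.0006],0]
    - [0.3,[0,0,-0.0009],0]
    - [0.3,[0,0,-0.0009],0]

```text
time: 32.45
tool_pos: [0.4974, -0.0509, 0.0282]
tool_rot: [0.706, -0.036, 0.706, 0.036]
contact_force: [-1.4, 0.3, 3.5]
gripper_width: 0.675
```

```bash
python3 - <<'E'
from h import *
np.set_printoptions(precision=4,suppress=True)
s=state();print(s['tool_pos'],s['contact_force'])
d0=grab('side','s17');s=state();print(s['contact_force'])
cv2.imwrite('pics/s17c.png',cv2.resize(d0[0][90:210,300:460,::-1],None,fx=5,fy=5,interpolation=2))
E
```

```text
[ 0.4974 -0.0509  0.0282] [-1.3915  0.3076  3.4512]
[-1.2401 -0.6438  3.3293]
```

View pics/s17c.png

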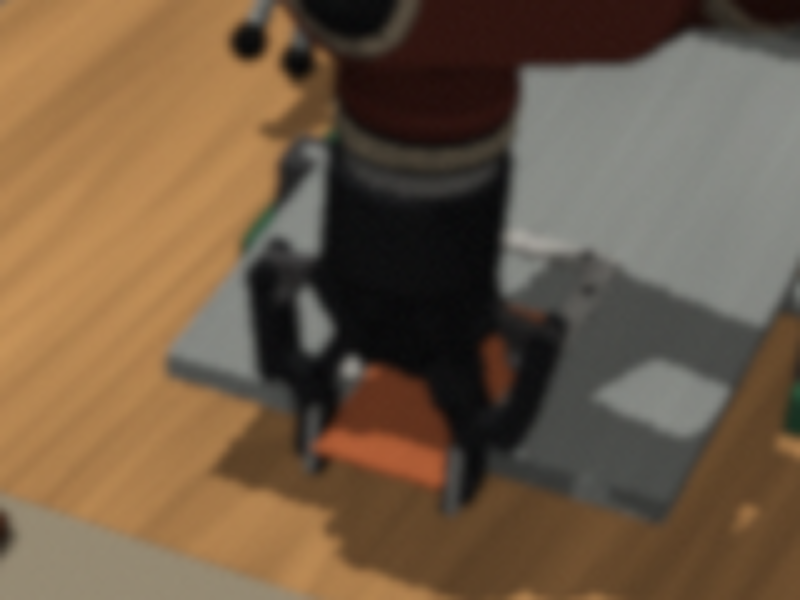

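Call:
play_rows:
  motion:
    - [0.3,[0,0,0.0003],0]
    - [-0.6,[0,0,0.0003],0]
    - [-0.8,[0,0,0.0003],0]
    - [-1,[0,0,0.0003],0]
    - [-1,[0,0,0.0003],0]

```text
time: 33.0
tool_pos: [0.4968, -0.0508, 0.0277]
tool_rot: [0.706, -0.036, 0.706, 0.036]
contact_force: [-0.1, 0.9, -0.4]
gripper_width: 1.001
```

Call:
play_rows:
  motion:
    - [-1,[0,0,0.01],0]
    - [-1,[0,0,0.03],0]
    - [-1,[0,0,0.07],0]
    - [-1,[0,-0.02,0.11],0]
    - [-1,[0,-0.06,0.13],0]

```text
time: 33.5
tool_pos: [0.4991, -0.1105, 0.1632]
tool_rot: [0.708, -0.038, 0.704, 0.036]
contact_force: [0.9, -0.3, -0.1]
gripper_width: 1.001
```

```bash
python3 - <<'E'
from h import *
import pickle
np.set_printoptions(precision=4,suppress=True)
i=cams.camera_info('wrist');pickle.dump(i,open('w18.pkl','wb'));grab('wrist','w18');s=state();print(s['tool_pos'],s['contact_force'],s['gripper_width'])
E
```

```text
[ 0.5004 -0.1174  0.1662] [ 0.0654 -3.894   3.6854] 0.9982905649857414
```

View pics/w18.png

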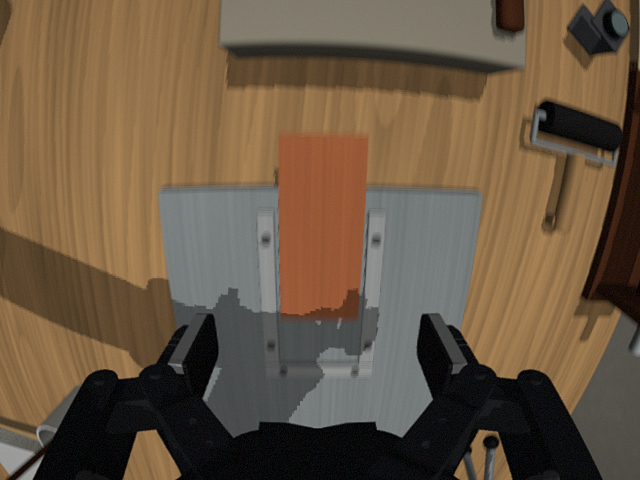

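```bash
python3 - <<'E'
from h import *
import pickle
np.set_printoptions(precision=4,suppress=True)
i=pickle.load(open('w18.pkl','rb'))
A=wray(i,[(278,134),(367,136),(358,318),(280,319)],.0925);print(A,A.mean(0),yawof(A[0]-A[3]+A[1]-A[2]),np.linalg.norm(A-np.roll(A,-1,0),axis=1))
S=wray(i,[(278,361),(360,361)],.0955);print('stop',S)
far=A[2:].mean(0);st=S.mean(0);y=np.array([-.101,.995]);print('gap',(far-st)[:2]@y)
print(state()['tool_pos'])
E
```

```text
[[ 0.4657 -0.0385  0.0925]
 [ 0.5248 -0.0335  0.0925]
 [ 0.5379 -0.1707  0.0925]
 [ 0.4774 -0.1778  0.0925]] [ 0.5014 -0.1051  0.0925] 5.1461342886651575 [0.0593 0.1378 0.0609 0.1397]
stop [[ 0.4782 -0.2172  0.0955]
 [ 0.5457 -0.2105  0.0955]]
gap 0.03984372859403514
[ 0.5004 -0.1174  0.1662]
```

Call:
play_rows:
  motion:
    - [1,[0.004,0,0],0]
    - [1,[0.004,0,0],0]
    - [1,[0.004,0,0],0]
    - [1,[0.004,0,-0.03],0]
    - [1,[0.004,0,-0.06],0]

```text
time: 34.05
tool_pos: [0.5012, -0.1099, 0.0972]
tool_rot: [0.706, -0.036, 0.706, 0.036]
contact_force: [-0.1, 0.3, 0.3]
gripper_width: 0.146
```

Call:
play_rows:
  motion:
    - [1,[0,0,-0.02],0]
    - [1,[0,0,-0.03],0]
    - [1,[0,0,-0.033],0]
    - [1,[0,0,-0.035],0]
    - [1,[0,0,-0.035],0]

```text
time: 34.55
tool_pos: [0.5017, -0.1109, 0.0639]
tool_rot: [0.707, -0.036, 0.706, 0.036]
contact_force: [0.1, -0.5, -0.5]
gripper_width: -0.003
```

Call:
play_rows:
  motion:
    - [1,[0,0,-0.001],0]
    - [1,[0,0,-0.002],0]
    - [1,[0,0,-0.003],0]
    - [1,[0,0,-0.0035],0]
    - [1,[0,0,-0.0038],0]

```text
time: 35.05
tool_pos: [0.501, -0.1108, 0.0591]
tool_rot: [0.706, -0.036, 0.706, 0.036]
contact_force: [0.5, 0.2, -0.6]
gripper_width: -0.004
```

Call:
play_rows:
  motion:
    - [1,[0,0,-0.0003],0]
    - [1,[0,0,-0.0006],0]
    - [1,[0,0,-0.0009],0]
    - [1,[0,0,-0.0012],0]
    - [1,[0,0,-0.0012],0]

```text
time: 35.55
tool_pos: [0.501, -0.1108, 0.0579]
tool_rot: [0.706, -0.036, 0.706, 0.036]
contact_force: [0.3, 0.3, 0.2]
gripper_width: -0.003
```

Call:
play_rows:
  motion:
    - [1,[0,0,-0.0002],0]
    - [1,[0,0,-0.0004],0]
    - [1,[0,0,-0.0006],0]
    - [1,[0,0,-0.0008],0]
    - [1,[0,0,-0.0008],0]

```text
time: 36.05
tool_pos: [0.5009, -0.1108, 0.0571]
tool_rot: [0.706, -0.036, 0.706, 0.036]
contact_force: [0.3, 0.6, 0.0]
gripper_width: -0.0
```

Call:
play_rows:
  motion:
    - [1,[0,0,-0.0002],0]
    - [1,[0,0,-0.0004],0]
    - [1,[0,0,-0.0006],0]
    - [1,[0,0,-0.0008],0]
    - [1,[0,0,-0.0008],0]

```text
time: 36.55
tool_pos: [0.501, -0.1108, 0.0563]
tool_rot: [0.706, -0.036, 0.706, 0.036]
contact_force: [0.1, 0.9, 0.1]
gripper_width: -0.002
```

Call:
play_rows:
  motion:
    - [1,[0,0,-0.0002],0]
    - [1,[0,0,-0.0004],0]
    - [1,[0,0,-0.0006],0]
    - [1,[0,0,-0.0008],0]
    - [1,[0,0,-0.0008],0]

```text
time: 37.05
tool_pos: [0.501, -0.1108, 0.0555]
tool_rot: [0.706, -0.036, 0.706, 0.036]
contact_force: [-0.4, -0.2, 0.7]
gripper_width: -0.001
```

Call:
play_rows:
  motion:
    - [1,[0,0,-0.0002],0]
    - [1,[0,0,-0.0004],0]
    - [1,[0,0,-0.0006],0]
    - [1,[0,0,-0.0006],0]

```text
time: 37.45
tool_pos: [0.5012, -0.1109, 0.0554]
tool_rot: [0.706, -0.036, 0.706, 0.036]
contact_force: [-1.0, -1.0, 3.0]
gripper_width: 0.0
```

Call:
play_rows:
  motion:
    - [1,[0,0,-0.0002],0]
    - [1,[0,0,-0.0004],0]
    - [1,[0.0002,-0.002,-0.0004],0]
    - [1,[0.0005,-0.005,-0.0004],0]
    - [1,[0.0008,-0.008,-0.0004],0]

```text
time: 37.95
tool_pos: [0.5026, -0.1189, 0.0553]
tool_rot: [0.707, -0.036, 0.706, 0.036]
contact_force: [0.1, 1.4, 5.6]
gripper_width: 0.0
```

Call:
play_rows:
  motion:
    - [1,[0.0003,-0.003,0],0]
    - [1,[0.0007,-0.007,0],0]
    - [1,[0.001,-0.01,0],0]
    - [1,[0.0013,-0.013,0],0]
    - [1,[0.0016,-0.016,0],0]

```text
time: 38.45
tool_pos: [0.5042, -0.135, 0.0553]
tool_rot: [0.707, -0.036, 0.706, 0.036]
contact_force: [0.4, 2.1, 5.6]
gripper_width: 0.002
```

```bash
python3 - <<'E'
from h import *
p,d=grab('wrist','w19');s=state();print(s['tool_pos'],s['contact_force'])
E
```

```text
[ 0.5042448  -0.13542177  0.05533516] [0.31023898 0.41213846 4.52030397]
```

View pics/w19.png

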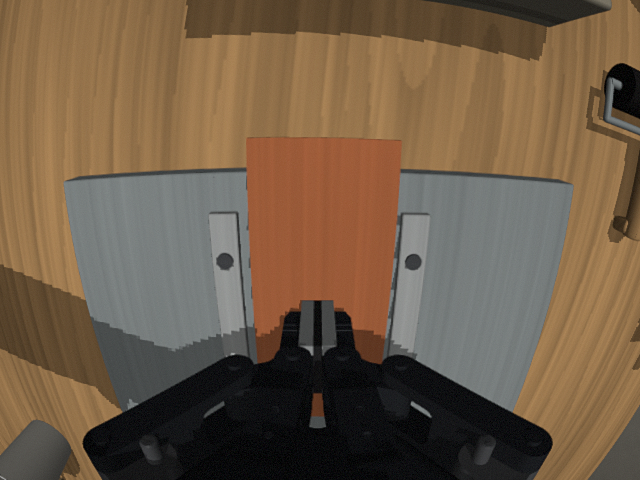

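Call:
play_rows:
  motion:
    - [1,[0.0002,-0.002,0],0]
    - [1,[0.0005,-0.005,0],0]
    - [1,[0.0008,-0.008,0],0]
    - [1,[0.0011,-0.011,0],0]
    - [1,[0.0012,-0.012,0],0]

```text
time: 39.0
tool_pos: [0.5054, -0.147, 0.0554]
tool_rot: [0.707, -0.036, 0.706, 0.036]
contact_force: [-0.1, 2.1, 6.0]
gripper_width: -0.003
```

Call:
play_rows:
  motion:
    - [1,[0.0001,-0.0006,0],0]
    - [1,[0.0001,-0.0012,0],0]
    - [1,[0.0002,-0.0018,0],0]
    - [1,[0.0002,-0.0024,0],0]
    - [1,[0.0003,-0.003,0],0]

```text
time: 39.5
tool_pos: [0.5056, -0.1498, 0.0553]
tool_rot: [0.707, -0.036, 0.706, 0.036]
contact_force: [-0.8, 1.9, 5.4]
gripper_width: 0.001
```

```bash
cat > ov.py <<'E'
from h import *
import sys
np.set_printoptions(precision=4,suppress=True)
i=cams.camera_info('wrist');p,d=grab('wrist',sys.argv[1]);s=state();print(s['tool_pos'],s['contact_force'])
hsv=cv2.cvtColor(p,cv2.COLOR_RGB2HSV);m=((hsv[...,0]<14)&(hsv[...,1]>150)&(hsv[...,2]>120))
v=[np.argwhere(m[100:250,u])[:,0].min()+100 for u in (290,320,360) ];print(v)
print(wray(i,[(u,w) for u,w in zip((290,320,360),v)],.0925))
E
python3 ov.py w20
```

```text
[ 0.5057 -0.1499  0.0554] [0.3608 1.3262 6.4415]
[np.int64(138), np.int64(138), np.int64(139)]
[[ 0.4874 -0.0732  0.0925]
 [ 0.4987 -0.0722  0.0925]
 [ 0.5138 -0.0708  0.0925]]
```

View pics/w20.png

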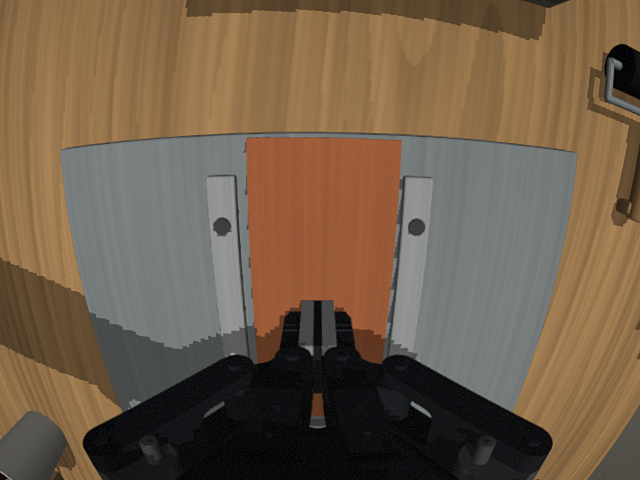

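Call:
play_rows:
  motion:
    - [1,[0.0001,-0.0006,0],0]
    - [1,[0.0001,-0.0012,0],0]
    - [1,[0.0002,-0.0018,0],0]
    - [1,[0.0002,-0.0024,0],0]
    - [1,[0.0003,-0.003,0],0]

```text
time: 40.05
tool_pos: [0.5059, -0.1528, 0.0553]
tool_rot: [0.707, -0.036, 0.706, 0.036]
contact_force: [0.2, 3.1, 5.8]
gripper_width: 0.001
```

Call:
play_rows:
  motion:
    - [1,[0.0001,-0.0005,0],0]
    - [1,[0.0001,-0.001,0],0]
    - [1,[0.0001,-0.0015,0],0]
    - [1,[0.0002,-0.002,0],0]

```text
time: 40.45
tool_pos: [0.5061, -0.1545, 0.0553]
tool_rot: [0.707, -0.035, 0.706, 0.036]
contact_force: [-0.3, 3.7, 6.3]
gripper_width: 0.002
```

```bash
python3 ov.py w21
```

```text
[ 0.5061 -0.1545  0.0553] [0.2516 2.4768 6.0502]
[np.int64(137), np.int64(137), np.int64(138)]
[[ 0.4879 -0.0775  0.0925]
 [ 0.4992 -0.0765  0.0925]
 [ 0.5143 -0.0751  0.0925]]
```

View pics/w21.png

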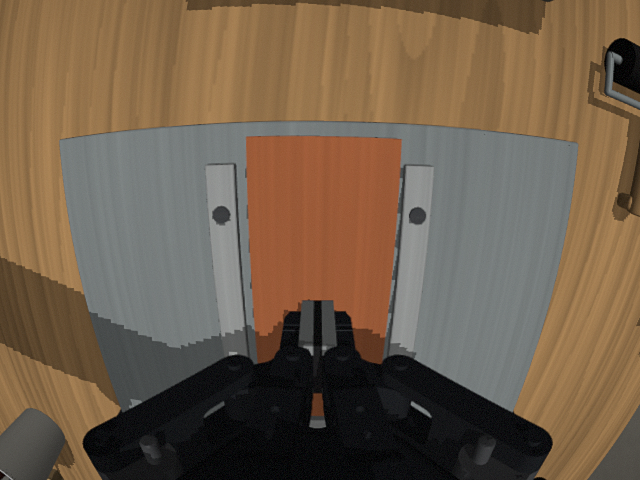

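Call:
play_rows:
  motion:
    - [1,[0.0001,-0.0005,0],0]
    - [1,[0.0001,-0.001,0],0]
    - [1,[0.0001,-0.0015,0],0]
    - [1,[0.0002,-0.002,0],0]
    - [1,[0.0002,-0.0025,0],0]

```text
time: 41.0
tool_pos: [0.5064, -0.1569, 0.0554]
tool_rot: [0.707, -0.035, 0.706, 0.036]
contact_force: [-0.1, 3.4, 7.3]
gripper_width: -0.001
```

```bash
python3 ov.py w22; python3 - <<'E'
from h import *
i=cams.camera_info('wrist');p=cv2.imread('pics/w22.png')
cv2.imwrite('pics/w22c.png',cv2.resize(p[105:235,190:450],None,fx=3,fy=3,interpolation=2))
E
```

```text
[ 0.5064 -0.157   0.0553] [-0.7853  2.6731  6.7477]
[np.int64(130), np.int64(130), np.int64(132)]
[[ 0.4879 -0.0773  0.0925]
 [ 0.4991 -0.0763  0.0925]
 [ 0.5142 -0.0753  0.0925]]
```

View pics/w22c.png

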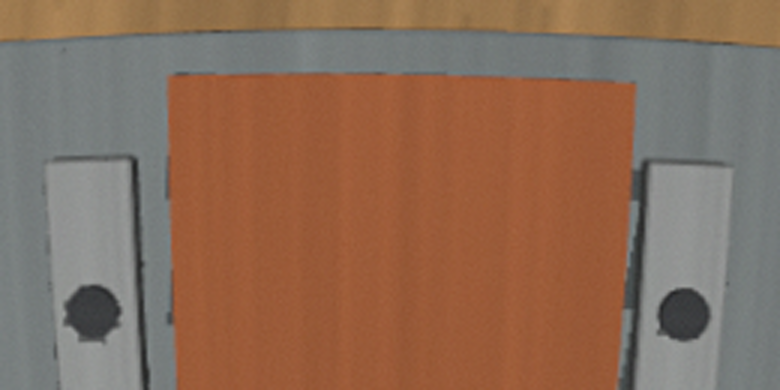

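Call:
play_rows:
  motion:
    - [1,[0,0,0.0005],0]
    - [1,[0,0,0.001],0]
    - [1,[0,0,0.003],0]
    - [1,[0,0,0.015],0]
    - [1,[0,0,0.05],0]

```text
time: 41.55
tool_pos: [0.5024, -0.156, 0.1012]
tool_rot: [0.703, -0.034, 0.709, 0.037]
contact_force: [-0.0, 0.5, 1.1]
gripper_width: 0.001
```

Call:
play_rows:
  motion:
    - [1,[0,0,0.04],0]
    - [1,[0,0,0.08],0]
    - [1,[-0.02,0,0.12],0]
    - [1,[-0.05,0,0.14],0]
    - [1,[-0.05,0,0.14],0]

```text
time: 42.05
tool_pos: [0.4558, -0.1584, 0.2503]
tool_rot: [0.709, -0.037, 0.704, 0.033]
contact_force: [0.4, -0.2, 0.2]
gripper_width: -0.004
```

```bash
python3 - <<'E'
from h import *
import pickle
np.set_printoptions(precision=4,suppress=True)
i=cams.camera_info('wrist');pickle.dump(i,open('w23.pkl','wb'));p,d=grab('wrist','w23');s=state();print(s['tool_pos'],s['contact_force'])
cv2.imwrite('pics/w23c.png',cv2.resize(p[150:350,230:450,::-1],None,fx=3,fy=3,interpolation=2))
for t in ['plate','plate_far_end','register']: print(t,[(np.round(r['at'],4),round(r['score'],2)) for r in nets.landmark_of('wrist',t)][:3])
E
```

```text
[ 0.4559 -0.1579  0.2476] [-0.4818 -0.3698 -0.0016]
plate [(array([ 0.5063, -0.1439,  0.091 ]), 0.98)]
plate_far_end [(array([ 0.5091, -0.22  ,  0.0957]), 0.61)]
register []
```

View pics/w23.png

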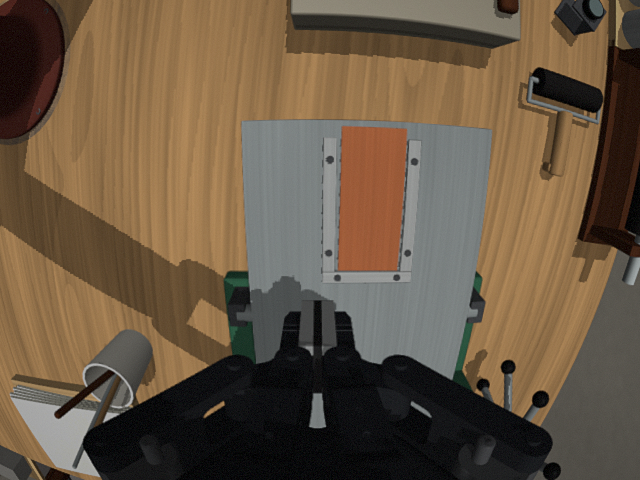

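View pics/w23c.png

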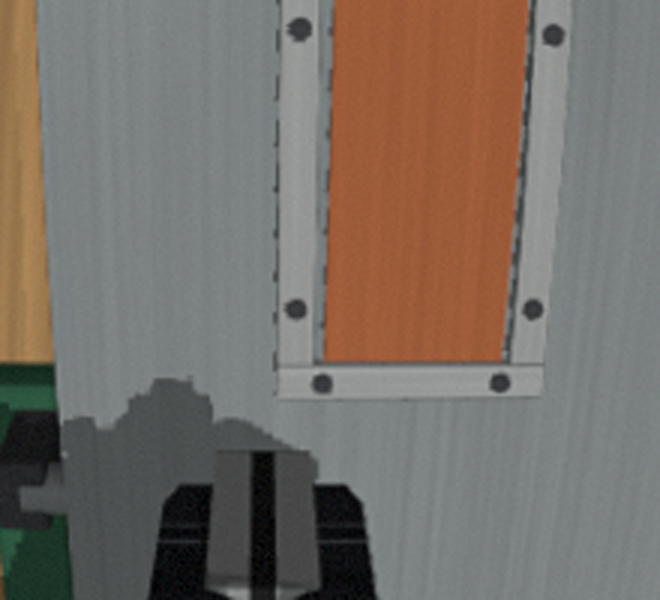

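```bash
python3 -c "
from h import *
print(workorder.job_done())"
```

```text
the job is handed in; nothing more can be done
None
```

The copper plate is home in the register on the press bed, released, and the job is handed in at about 42 s. The job report gave no verdict.

- **Slide on the stone:** With 5 to 7 N of fingertip force I slid the plate until about 46 mm stuck out over the edge facing away from the press.
- **Grip and carry:** I gripped the overhanging end across its width and lifted it clear. Its far end drooped slightly in the grip. I lowered it between the register's side strips at about 3 mm/s.
- **Slide home:** With about 6 N from above I slid it in until it stopped. A last 2.4 mm push made the fingertips slip while the plate stayed put, so it was against the stop.

**Last checks:** The final wrist picture shows the plate flat between the strips, its far end against the stop and its near end about 6 mm inside the bed's end. The network put the plate's middle at (0.506, -0.144). My estimate of the register's middle was (0.507, -0.1455). The arm stands clear with no force reading.

**What disagreed:**
- The fingertips are about 37 mm higher than the reported TCP when shut, and more when open. I found this from camera depth and confirmed it by the contacts.
- Wrist depth overstated the plate's tilt, so I relied on force for the touch-down.
- The final network call did not detect the register.
- I did not check the positions of the other objects one by one. The arm kept well away from them, and the wrist force never suggested contact with anything but the plate.

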